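# Put the riser blocks away in the touch-latch drawer

## Robot

A 6-joint arm with a two-finger parallel gripper is mounted at the origin on the work surface. World frame = base frame: x ahead of the robot, y to its left, z up, the work surface at z = 0. Lengths are in m, angles in degrees, forces in N, time in s.
With the tool pointing down it reaches from about 0.4 to 0.825 m from the base axis. Payload 7 kg.
Tool frame: the origin (TCP) lies midway between the tips of the shut fingers; the grasp point (between the pads) lies 19 mm behind it; z points along the fingers, y is the line along which they close (so a half turn about z gives the same grasp; the last joint's range is limited). The gripper opens to 88 mm and grips with 3 to 60 N. Pads are 19 mm wide; open, the fingers measure 130 mm over their backs; the gripper's body (78 mm by 193 mm) begins 47 mm behind the grasp point.
Start: joints at [-54.081, 20.546, 0.682, 0, -70.136, -16.507], TCP at [0.224, -0.637, 0.227] pointing down, gripper open.
Joint ranges: [-176.03, 176.03], [-82.01, 121.73], [-58.28, 71.71], [-173.87, 95.51], [-174.79, -0.11], [-173.66, 173.66]. Speed limits (degrees/s): [136.94, 136.94, 172.46, 180, 180, 180].

## Interface

Orientations are given as [roll, pitch, yaw] about the fixed x, y, z axes, in that order (R = Rz(yaw) Ry(pitch) Rx(roll)).
In Python, from plant import ctrl gives the robot as it stands. The module is installed in compiled form; this text tells all that it offers.
- The arm moves only by the tool send_rows, never from a script. Its argument "plan" is a list that holds one entry, the list of rows, each a list of 6 numbers: the shift along the tool's x, y, z in cm, then the turn, a rotation vector about the tool's x, y, z in degrees. A call has 1 to 8 rows; each row is the pose to reach, as a shift and turn from the pose commanded when the call began, along the tool's axes at that moment; what a row does not reach only later rows make up. A row lasts 1/12 s, in which the tool goes at most 41.7 mm and 7.16 degrees, less where a joint would pass 70% of its speed; a pose out of reach is approached as far as the arm can. A call with a gripper value outside its range is refused whole. "fingers" is the opening, from 0 (shut) to 1 (fully open), set as the call begins (left out, the last holds). The fingers move at their own pace and stop on an object; the grip force is fixed at half the most. Time passes only in rows, so rows that repeat a pose let the fingers close. It gives the time, the measured TCP pose, the force, the opening and the grip force at its end, in the units of the state.
- ctrl.get_obs(): the state, without advancing time (a new reading comes with each control period).
- ctrl.snapshot(name): name is "scene" or "top"; returns a dict with "img" (420x560x3 uint8, red, green, blue), "K" (3x3 intrinsics, pixels), "k1" (the pictures are not rectified: a ray, as slopes to the right and down, at radius r is drawn at 1 + k1 r^2 times it, then the intrinsics apply), "pose" (4x4, takes a point from camera to world coordinates). Camera axes: x right, y down, z forward; pixel columns grow to the right and rows downward; lengths in m; the calibration is good to about 2 mm. A picture is of the moment at which its call begins. There is no depth.
- ctrl.close_job(): hands the job in; it is judged then, once.
The state is a dict: "clock": time; "joint_pos": joint angles; "qvel": joint speeds; "tau": joint torques, N m; "tool_pos": TCP position; "orientation": TCP orientation; "force": force on the tool from outside, world axes, zero at the start; "moment": the same for the moment, N m; "opening": finger opening in m; "gripper_force": force on a finger pad.
Only numpy, scipy, OpenCV 4.12 (cv2) and the standard library are available. Lean on these libraries where they do the work, as an engineer would, in place of code of your own. Each camera call takes 0.05 s, during which the arm holds its last target. There are 200 camera calls.

## Task

Put the set of 80 mm riser blocks away in the touch-latch drawer unit: press its front to release it, draw the drawer right out, take out any 60 mm block that was left in it by mistake and lay it flat on the rubber mat, and lay every 80 mm block from the mat flat in a nest of its own. Leave the odd 60 and 100 mm blocks on the mat and the other things on the bench undisturbed. Then push the drawer home until its latch catches, let go, and make sure that it stays shut.

Things in the scene. Friction and masses are not known exactly. Their poses are not given: they have to be found in the camera images.
- cabinet: Low green steel drawer unit, fixed, 280 mm wide, 240 deep, 80 high, turned differently each start. Origin: centre of its underside, at table height; its x axis points from front to back (the way the drawer is pushed in), y along its front. Its drawer has a push-push latch: press the shut front in by 7 to 10 mm and let go, and a spring throws it out; push it in as far and let go, and it is held.
- drawer (a joint): Drawer position in m, growing outwards: 0 = shut and latched (as at the start), 0.125 = right out at its stop, -0.010 = pressed in to its stop. Pressed past -0.006 and let go it changes over: from latched it springs out to 0.053 or more, from open it returns to 0 and stays. Pressed less, it is not latched and springs out. Pressing takes up to 12 N; past 0.053 it slides with 1 N and stays.
- drawer_face (a point): Centre of the front face of the drawer's plain grey front panel (no handle, 280 mm wide, 12 mm thick, 6 to 76 mm above the table; this point is at 41 mm). Moves with the drawer; axes as the cabinet's, the face looks along -x. Shut, its back stands 10 mm off the carcass. Push on its face; once it has sprung out it can be pinched over its top edge from above.
- nest0 (a point): Nest 0 of four in the drawer's black insert, 52 mm apart (nest0 at the cabinet's -y end): a slot 88 mm (along the drawer's x) by 30 mm, 8 mm deep. The point is the centre of a block seated in it: 12 mm over its floor, 4 mm over the lands between slots, 54 mm behind the panel's back. Axes as the cabinet's; moves with the drawer.
- nest1 (a point): Nest 1 of four in the drawer's black insert, 52 mm apart (nest0 at the cabinet's -y end): a slot 88 mm (along the drawer's x) by 30 mm, 8 mm deep. The point is the centre of a block seated in it: 12 mm over its floor, 4 mm over the lands between slots, 54 mm behind the panel's back. Axes as the cabinet's; moves with the drawer.
- nest2 (a point): Nest 2 of four in the drawer's black insert, 52 mm apart (nest0 at the cabinet's -y end): a slot 88 mm (along the drawer's x) by 30 mm, 8 mm deep. The point is the centre of a block seated in it: 12 mm over its floor, 4 mm over the lands between slots, 54 mm behind the panel's back. Axes as the cabinet's; moves with the drawer.
- nest3 (a point): Nest 3 of four in the drawer's black insert, 52 mm apart (nest0 at the cabinet's -y end): a slot 88 mm (along the drawer's x) by 30 mm, 8 mm deep. The point is the centre of a block seated in it: 12 mm over its floor, 4 mm over the lands between slots, 54 mm behind the panel's back. Axes as the cabinet's; moves with the drawer.
- mat: Black rubber mat on the bench, fixed, 270 mm (x) by 330 mm (y), 3 mm thick. Origin: centre of its underside, at table height. The loose blocks lie on it at the start, 3 or 4 of them 80 mm long. (In the drawer, the side walls 125 mm off its middle and the steel cover 56 mm behind the nests' points rise 48 mm above the table.)
- riser0: Ground steel riser block 80 mm long, 24 x 24 mm square section, two cross holes near each end; one of the set of 3 or 4 that belongs in the drawer (0.36 kg). None if absent. Origin at the block's centre, x along its length; any of its four long faces may be up.
- riser1: Ground steel riser block 80 mm long, 24 x 24 mm square section, two cross holes near each end; one of the set of 3 or 4 that belongs in the drawer (0.36 kg). None if absent. Origin at the block's centre, x along its length; any of its four long faces may be up.
- riser2: Ground steel riser block 80 mm long, 24 x 24 mm square section, two cross holes near each end; one of the set of 3 or 4 that belongs in the drawer (0.36 kg). None if absent. Origin at the block's centre, x along its length; any of its four long faces may be up.
- riser3: Ground steel riser block 80 mm long, 24 x 24 mm square section, two cross holes near each end; one of the set of 3 or 4 that belongs in the drawer (0.36 kg). None if absent. Origin at the block's centre, x along its length; any of its four long faces may be up.
- short0: Ground steel riser block 60 mm long, 24 x 24 mm square section, two cross holes near each end; an odd size, lying on the mat (0.27 kg). Origin at the block's centre, x along its length; any of its four long faces may be up.
- long0: Ground steel riser block 100 mm long, 24 x 24 mm square section, two cross holes near each end; an odd size, lying on the mat (0.45 kg). Origin at the block's centre, x along its length; any of its four long faces may be up.
- short1: Ground steel riser block 60 mm long, 24 x 24 mm square section, two cross holes near each end; an odd size that was left by mistake in a nest of the drawer, hidden while it is shut (0.27 kg). One or two of short1, short2, short3 are present; the others are None. Origin at the block's centre, x along its length; any of its four long faces may be up.
- short2: Ground steel riser block 60 mm long, 24 x 24 mm square section, two cross holes near each end; an odd size that was left by mistake in a nest of the drawer, hidden while it is shut (0.27 kg). One or two of short1, short2, short3 are present; the others are None. Origin at the block's centre, x along its length; any of its four long faces may be up.
- short3: Ground steel riser block 60 mm long, 24 x 24 mm square section, two cross holes near each end; an odd size that was left by mistake in a nest of the drawer, hidden while it is shut (0.27 kg). One or two of short1, short2, short3 are present; the others are None. Origin at the block's centre, x along its length; any of its four long faces may be up.
- oilstone: Two-layer oilstone, 90 x 22 x 12 mm, lying on the mat among the blocks; not to be disturbed. Origin: centre of its underside, x along its length.
- oiler: White plastic oil bottle with a black cap, 56 mm across, 120 mm high, standing behind the mat; not to be disturbed. Origin: centre of its underside.
- lap_stick: Wooden lapping stick 150 x 12 x 8 mm with a stone tip, lying at the back of the bench; not to be disturbed. Origin: centre of its underside.
- caliper: Caliper, 190 mm long, lying on the bench to the right; not to be disturbed. Origin: underside of the middle of its beam.
There are look-alikes about, which are no part of the job. What is shaped like the riser0 but purple is not meant. What is shaped like the riser3 but orange is not meant.

How it is judged (in metres and radians):
On the way, in this order (a step that is already met when the one before it is completed fails the run):
1. the drawer is released and drawn out (at least 100 of its 125 mm) (value of joint drawer above 0.1 m), for 0.2 s.
2. with the drawer still open, every 80 mm block lies let go in a nest and every 60 mm block from the drawer lies let go on the mat with the odd ones (value of joint drawer above 0.03 m and ((horizontal distance between riser0 and nest0 below 0.008 m and z of riser0 in the frame of nest0 between -0.004 and 0.004 m and angle between the x axis of riser0 and the x axis of nest0, either way round below 0.12 rad) or (horizontal distance between riser0 and nest1 below 0.008 m and z of riser0 in the frame of nest1 between -0.004 and 0.004 m and angle between the x axis of riser0 and the x axis of nest1, either way round below 0.12 rad) or (horizontal distance between riser0 and nest2 below 0.008 m and z of riser0 in the frame of nest2 between -0.004 and 0.004 m and angle between the x axis of riser0 and the x axis of nest2, either way round below 0.12 rad) or (horizontal distance between riser0 and nest3 below 0.008 m and z of riser0 in the frame of nest3 between -0.004 and 0.004 m and angle between the x axis of riser0 and the x axis of nest3, either way round below 0.12 rad)) and ((horizontal distance between riser1 and nest0 below 0.008 m and z of riser1 in the frame of nest0 between -0.004 and 0.004 m and angle between the x axis of riser1 and the x axis of nest0, either way round below 0.12 rad) or (horizontal distance between riser1 and nest1 below 0.008 m and z of riser1 in the frame of nest1 between -0.004 and 0.004 m and angle between the x axis of riser1 and the x axis of nest1, either way round below 0.12 rad) or (horizontal distance between riser1 and nest2 below 0.008 m and z of riser1 in the frame of nest2 between -0.004 and 0.004 m and angle between the x axis of riser1 and the x axis of nest2, either way round below 0.12 rad) or (horizontal distance between riser1 and nest3 below 0.008 m and z of riser1 in the frame of nest3 between -0.004 and 0.004 m and angle between the x axis of riser1 and the x axis of nest3, either way round below 0.12 rad)) and ((horizontal distance between riser2 and nest0 below 0.008 m and z of riser2 in the frame of nest0 between -0.004 and 0.004 m and angle between the x axis of riser2 and the x axis of nest0, either way round below 0.12 rad) or (horizontal distance between riser2 and nest1 below 0.008 m and z of riser2 in the frame of nest1 between -0.004 and 0.004 m and angle between the x axis of riser2 and the x axis of nest1, either way round below 0.12 rad) or (horizontal distance between riser2 and nest2 below 0.008 m and z of riser2 in the frame of nest2 between -0.004 and 0.004 m and angle between the x axis of riser2 and the x axis of nest2, either way round below 0.12 rad) or (horizontal distance between riser2 and nest3 below 0.008 m and z of riser2 in the frame of nest3 between -0.004 and 0.004 m and angle between the x axis of riser2 and the x axis of nest3, either way round below 0.12 rad)) and ((horizontal distance between riser3 and nest0 below 0.008 m and z of riser3 in the frame of nest0 between -0.004 and 0.004 m and angle between the x axis of riser3 and the x axis of nest0, either way round below 0.12 rad) or (horizontal distance between riser3 and nest1 below 0.008 m and z of riser3 in the frame of nest1 between -0.004 and 0.004 m and angle between the x axis of riser3 and the x axis of nest1, either way round below 0.12 rad) or (horizontal distance between riser3 and nest2 below 0.008 m and z of riser3 in the frame of nest2 between -0.004 and 0.004 m and angle between the x axis of riser3 and the x axis of nest2, either way round below 0.12 rad) or (horizontal distance between riser3 and nest3 below 0.008 m and z of riser3 in the frame of nest3 between -0.004 and 0.004 m and angle between the x axis of riser3 and the x axis of nest3, either way round below 0.12 rad)) and x of short1 in the frame of mat between -0.135 and 0.135 m and y of short1 in the frame of mat between -0.165 and 0.165 m and z of each of short1, short2, short3, short0, long0 in the frame of mat below 0.02 m and x of short2 in the frame of mat between -0.135 and 0.135 m and y of short2 in the frame of mat between -0.165 and 0.165 m and x of short3 in the frame of mat between -0.135 and 0.135 m and y of short3 in the frame of mat between -0.165 and 0.165 m and x of short0 in the frame of mat between -0.135 and 0.135 m and y of short0 in the frame of mat between -0.165 and 0.165 m and x of long0 in the frame of mat between -0.135 and 0.135 m and y of long0 in the frame of mat between -0.165 and 0.165 m and contact force between the fingers and riser0 below 0.2 N and contact force between the fingers and riser1 below 0.2 N and contact force between the fingers and riser2 below 0.2 N and contact force between the fingers and riser3 below 0.2 N and contact force between the fingers and short1 below 0.2 N and contact force between the fingers and short2 below 0.2 N and contact force between the fingers and short3 below 0.2 N), for 0.3 s.
3. the drawer is shut and held by its latch, with the robot off it (value of joint drawer between -0.004 and 0.004 m and contact force between each of the arm, the fingers and cabinet below 0.2 N), for 0.8 s.
At the end, for the whole second after the job is handed in: Drawer latched (within 4 mm), not held; every 80 mm block present in a nest of its own (centre within 8 mm across, 4 mm in height, 0.12 rad); 60 mm blocks from the drawer and the odd 60 and 100 mm blocks lie flat on the mat (centres over it); all at rest (value of joint drawer between -0.004 and 0.004 m and velocity of joint drawer between -0.01 and 0.01 m/s and ((horizontal distance between riser0 and nest0 below 0.008 m and z of riser0 in the frame of nest0 between -0.004 and 0.004 m and angle between the x axis of riser0 and the x axis of nest0, either way round below 0.12 rad) or (horizontal distance between riser0 and nest1 below 0.008 m and z of riser0 in the frame of nest1 between -0.004 and 0.004 m and angle between the x axis of riser0 and the x axis of nest1, either way round below 0.12 rad) or (horizontal distance between riser0 and nest2 below 0.008 m and z of riser0 in the frame of nest2 between -0.004 and 0.004 m and angle between the x axis of riser0 and the x axis of nest2, either way round below 0.12 rad) or (horizontal distance between riser0 and nest3 below 0.008 m and z of riser0 in the frame of nest3 between -0.004 and 0.004 m and angle between the x axis of riser0 and the x axis of nest3, either way round below 0.12 rad)) and ((horizontal distance between riser1 and nest0 below 0.008 m and z of riser1 in the frame of nest0 between -0.004 and 0.004 m and angle between the x axis of riser1 and the x axis of nest0, either way round below 0.12 rad) or (horizontal distance between riser1 and nest1 below 0.008 m and z of riser1 in the frame of nest1 between -0.004 and 0.004 m and angle between the x axis of riser1 and the x axis of nest1, either way round below 0.12 rad) or (horizontal distance between riser1 and nest2 below 0.008 m and z of riser1 in the frame of nest2 between -0.004 and 0.004 m and angle between the x axis of riser1 and the x axis of nest2, either way round below 0.12 rad) or (horizontal distance between riser1 and nest3 below 0.008 m and z of riser1 in the frame of nest3 between -0.004 and 0.004 m and angle between the x axis of riser1 and the x axis of nest3, either way round below 0.12 rad)) and ((horizontal distance between riser2 and nest0 below 0.008 m and z of riser2 in the frame of nest0 between -0.004 and 0.004 m and angle between the x axis of riser2 and the x axis of nest0, either way round below 0.12 rad) or (horizontal distance between riser2 and nest1 below 0.008 m and z of riser2 in the frame of nest1 between -0.004 and 0.004 m and angle between the x axis of riser2 and the x axis of nest1, either way round below 0.12 rad) or (horizontal distance between riser2 and nest2 below 0.008 m and z of riser2 in the frame of nest2 between -0.004 and 0.004 m and angle between the x axis of riser2 and the x axis of nest2, either way round below 0.12 rad) or (horizontal distance between riser2 and nest3 below 0.008 m and z of riser2 in the frame of nest3 between -0.004 and 0.004 m and angle between the x axis of riser2 and the x axis of nest3, either way round below 0.12 rad)) and ((horizontal distance between riser3 and nest0 below 0.008 m and z of riser3 in the frame of nest0 between -0.004 and 0.004 m and angle between the x axis of riser3 and the x axis of nest0, either way round below 0.12 rad) or (horizontal distance between riser3 and nest1 below 0.008 m and z of riser3 in the frame of nest1 between -0.004 and 0.004 m and angle between the x axis of riser3 and the x axis of nest1, either way round below 0.12 rad) or (horizontal distance between riser3 and nest2 below 0.008 m and z of riser3 in the frame of nest2 between -0.004 and 0.004 m and angle between the x axis of riser3 and the x axis of nest2, either way round below 0.12 rad) or (horizontal distance between riser3 and nest3 below 0.008 m and z of riser3 in the frame of nest3 between -0.004 and 0.004 m and angle between the x axis of riser3 and the x axis of nest3, either way round below 0.12 rad)) and x of short1 in the frame of mat between -0.135 and 0.135 m and y of short1 in the frame of mat between -0.165 and 0.165 m and z of each of short1, short2, short3, short0, long0 in the frame of mat below 0.02 m and x of short2 in the frame of mat between -0.135 and 0.135 m and y of short2 in the frame of mat between -0.165 and 0.165 m and x of short3 in the frame of mat between -0.135 and 0.135 m and y of short3 in the frame of mat between -0.165 and 0.165 m and x of short0 in the frame of mat between -0.135 and 0.135 m and y of short0 in the frame of mat between -0.165 and 0.165 m and x of long0 in the frame of mat between -0.135 and 0.135 m and y of long0 in the frame of mat between -0.165 and 0.165 m and linear speed of each of riser0, riser1, riser2, riser3, short1, short2, short3, short0, long0 below 0.02 m/s); the robot touches nothing.
It fails at once if the oilstone is shifted by more than 40 mm (distance of oilstone from where it was at the start of the episode above 0.04 m).
It fails at once if the oiler is shifted by more than 40 mm (distance of oiler from where it was at the start of the episode above 0.04 m).
It fails at once if the lap_stick is shifted by more than 40 mm (distance of lap_stick from where it was at the start of the episode above 0.04 m).
It fails at once if the caliper is shifted by more than 40 mm (distance of caliper from where it was at the start of the episode above 0.04 m).
Of riser0, riser1, riser2, riser3 only 3 to 4 are there at a start; the rules pass over those that are not, and their reading is None.
Of short1, short2, short3 only 1 to 2 are there at a start; the rules pass over those that are not, and their reading is None.
At some moment in a run one of riser0, riser1, riser2, riser3 may be knocked a few centimetres aside while the robot is not near it.
Once in a run the grip may slacken for a moment while it holds something.
It also fails if it takes over 210 s, if anything falls off the work surface, if the arm or the gripper's body presses on something with over 40 N, if the wrist force passes 120 N, or if a joint passes its speed limit or range.

## Working session

There is one attempt and no reset: what is moved stays moved. The work goes in short steps, Python scripts to look and compute and a tool call to move; the robot and the scene stay as the last step left them, time stands still between calls to the robot, and variables do not carry over. Pictures are saved under pics/ and viewed, at most 14 in all, crops included, and the job is handed in when it is done.

Besides the shell and the picture viewer there is one more tool, called after "Emit:" in YAML: its name, and indented under it one key for each argument. send_rows: Moves the arm, as the interface text tells. Its arguments: {"type":"object","properties":{"plan":{"type":"array","items":{"type":"array","items":{"type":"array","items":{"type":"number"}}}},"fingers":{"type":"number"}},"required":["plan"]}

```bash
mkdir -p pics; cat > h.py <<'E'
import numpy as np, cv2
from plant import ctrl
def snap(n,f=None):
    s=ctrl.snapshot(n)
    if f: cv2.imwrite('pics/'+f,s['img'][:,:,::-1])
    return s
def ray(s,uv):
    K=np.array(s['K'],float); d=np.array([s['k1'],0,0,0,0],float)
    p=cv2.undistortPoints(np.array(uv,float).reshape(-1,1,2),K,d).reshape(-1,2)
    P=np.array(s['pose']); r=np.c_[p,np.ones(len(p))]@P[:3,:3].T
    return P[:3,3],r
def onz(s,uv,z):
    o,r=ray(s,uv); t=(z-o[2])/r[:,2:3]
    return (o+t*r)
def proj(s,X):
    P=np.array(s['pose']); c=(np.atleast_2d(X)-P[:3,3])@P[:3,:3]
    q=c[:,:2]/c[:,2:]; q=q*(1+s['k1']*(q**2).sum(1,keepdims=True))
    K=np.array(s['K']); return q@K[:2,:2].T+K[:2,2]
E
python3 - <<'E'
from h import *
for n in ('scene','top'):
    s=snap(n,n+'0.png'); print(n,s['K'],s['k1'],np.round(s['pose'],3))
    print(onz(s,[[0,0],[559,0],[559,419],[0,419]],0).round(3))
print(ctrl.get_obs())
E
```

```text
scene [[501.26596462   0.         278.87799482]
 [  0.         501.26596462 203.20021048]
 [  0.           0.           1.        ]] -0.11796398822085742 [[-0.71   0.453 -0.539  1.27 ]
 [ 0.704  0.477 -0.526  0.737]
 [ 0.019 -0.753 -0.657  0.986]
 [ 0.     0.     0.     1.   ]]
[[ 0.367 -2.579  0.   ]
 [-2.305 -0.226  0.   ]
 [ 0.521  0.852  0.   ]
 [ 1.361  0.033  0.   ]]
top [[465.62176313   0.         272.36980044]
 [  0.         465.62176313 205.56139326]
 [  0.           0.           1.        ]] -0.12622831493187142 [[-0.013 -0.992  0.128  0.38 ]
 [-1.     0.012 -0.014 -0.018]
 [ 0.012 -0.128 -0.992  1.213]
 [ 0.     0.     0.     1.   ]]
[[ 1.172  0.779  0.   ]
 [ 1.168 -0.93   0.   ]
 [-0.06  -0.809  0.   ]
 [-0.029  0.7    0.   ]]
{'clock': 0.1, 'joint_pos': array([-5.40824002e+01,  2.05866457e+01,  6.39092910e-01, -1.80132985e-02,
       -7.01346833e+01, -1.65062533e+01]), 'qvel': array([ 0.00835293, -0.09133348,  0.30133968,  0.09840833, -0.05257955,
       -0.05634078]), 'tau': array([ 4.80056369e-04, -5.84162521e+01,  2.93751007e+01,  7.01547280e+00,
        1.02054072e-02, -5.66768222e-05]), 'tool_pos': array([ 0.22416218, -0.63623435,  0.22572376]), 'orientation': array([ 1.79916341e+02, -7.13038077e-03, -1.60594782e+02]), 'force': array([ 0.44796144, -0.60283237, -0.03661337]), 'moment': array([0.00253229, 0.05432802, 0.00387556]), 'gripper_force': 0.0, 'opening': 0.0878609158846731}
```

View pics/top0.png

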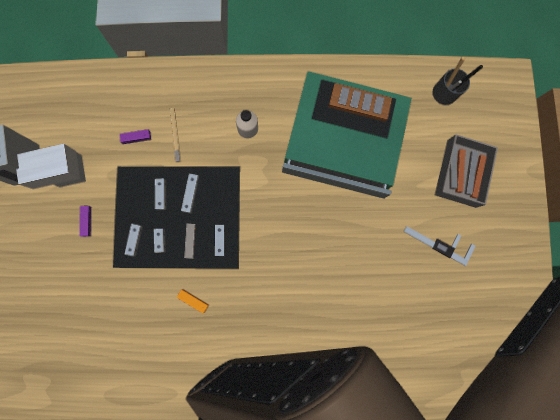

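View pics/scene0.png

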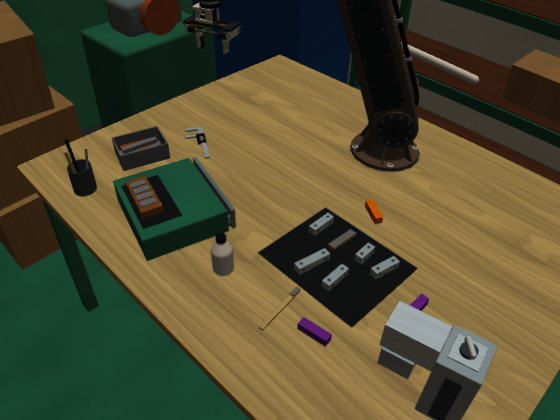

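```bash
cat >> h.py <<'E'
def blocks(s,lo=(250,110,166,272),th=110,z=0.027,amin=80):
    u0,u1=lo[0:2] if lo[0]<lo[1] else (lo[1],lo[0])
def rects(s,mask,z,amin=80):
    out=[]
    big=cv2.resize(mask.astype(np.uint8)*255,None,fx=4,fy=4,interpolation=cv2.INTER_LINEAR)>127
    cs,_=cv2.findContours(big.astype(np.uint8),cv2.RETR_EXTERNAL,cv2.CHAIN_APPROX_NONE)
    for c in cs:
        if cv2.contourArea(c)<amin*16: continue
        uv=(c.reshape(-1,2)+.5)/4-.5
        X=onz(s,uv,z)[:,:2]
        (cx,cy),(w,h),a=cv2.minAreaRect((X*1000).astype(np.float32))
        if w<h: w,h,a=h,w,a+90
        out.append((uv.mean(0).round(0),round(cx,1),round(cy,1),round(w,1),round(h,1),round((a+90)%180-90,1)))
    return out
E
python3 - <<'E'
from h import *
s=snap('top'); im=s['img'].astype(int); g=im.min(2); m=np.zeros(g.shape,bool); m[165:270,112:243]=1
print(im[240,128:140].tolist()); print(im[240,212:230].tolist()); print(im[240,182:198].tolist())
for th in (90,120): print(th,*rects(s,m&(g>th),0.027),sep='\n')
hsv=cv2.cvtColor(s['img'],cv2.COLOR_RGB2HSV); 
gm=(hsv[...,0]>60)&(hsv[...,0]<95)&(hsv[...,1]>120); r=np.zeros(g.shape,bool); r[66:200,275:420]=1
print('green',*rects(s,gm&r,0.08,300),sep='\n')
b=(im.max(2)<45); r2=np.zeros(g.shape,bool); r2[160:275,105:250]=1
print('mat',*rects(s,b&r2,0.003,300),sep='\n')
c=s['img'][60:205,270:425][:,:,::-1]; 
cv2.imwrite('pics/cab.png',cv2.resize(c,None,fx=5,fy=4.1,interpolation=cv2.INTER_CUBIC))
E
```

```text
[[156, 168, 183], [155, 166, 179], [157, 167, 179], [155, 165, 177], [154, 165, 177], [154, 165, 177], [157, 167, 179], [157, 168, 181], [130, 136, 146], [77, 77, 71], [63, 62, 59], [53, 50, 51]]
[[39, 40, 42], [39, 42, 42], [27, 31, 28], [154, 168, 185], [158, 168, 180], [156, 166, 177], [154, 165, 179], [154, 166, 179], [154, 167, 178], [158, 167, 181], [157, 166, 180], [159, 171, 186], [53, 53, 48], [34, 39, 41], [37, 38, 39], [39, 39, 44], [40, 45, 43], [39, 40, 43]]
[[37, 39, 39], [36, 36, 42], [33, 36, 35], [96, 94, 91], [130, 126, 122], [142, 136, 133], [142, 136, 133], [139, 135, 130], [139, 134, 130], [141, 136, 132], [143, 137, 131], [117, 113, 111], [63, 60, 54], [37, 37, 41], [44, 43, 46], [42, 42, 46]]
90
(array([159., 269.]), 384.1, 249.4, 259.9, 22.3, 89.7)
(array([158., 240.]), 446.9, 257.9, 61.0, 25.2, 0.8)
(array([219., 240.]), 446.7, 102.6, 78.5, 22.4, -0.1)
(array([132., 239.]), 449.9, 327.2, 81.8, 27.8, -12.2)
(array([189., 241.]), 446.2, 179.0, 90.5, 23.1, -3.3)
(array([159., 193.]), 569.5, 257.4, 80.8, 25.5, 1.2)
(array([189., 193.]), 570.0, 179.9, 101.6, 27.5, -11.4)
(array([180., 196.]), 509.2, 215.2, 347.5, 270.0, 89.1)
120
(array([158., 240.]), 448.1, 259.2, 58.7, 22.7, 0.8)
(array([219., 240.]), 446.7, 102.6, 78.5, 22.4, -0.1)
(array([189., 240.]), 446.2, 179.2, 87.1, 21.9, -3.6)
(array([132., 239.]), 450.3, 326.8, 79.7, 25.6, -12.1)
(array([159., 193.]), 569.5, 258.6, 80.7, 23.0, 1.2)
(array([189., 193.]), 569.9, 180.4, 100.0, 24.7, -11.4)
green
(array([354., 121.]), 725.4, -231.4, 277.8, 239.0, 74.7)
mat
(array([177., 217.]), 510.2, 218.5, 328.0, 267.6, 89.1)
```

View pics/cab.png

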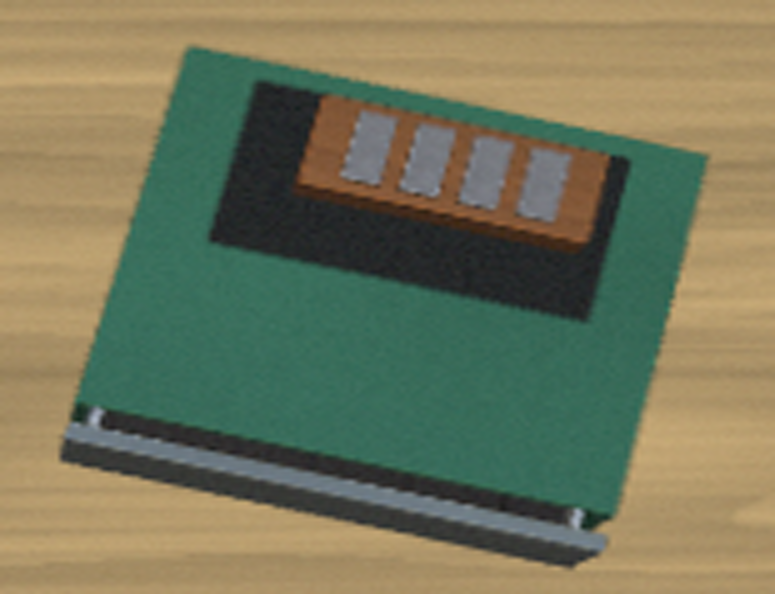

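```bash
cat >> h.py <<'E'
from scipy.spatial.transform import Rotation as Rn
def Rw(yaw): return Rn.from_euler('xyz',[180,0,yaw],degrees=True)
def plan(calls):
    """calls: list of lists of (x,y,z,yaw); prints rows relative to the pose at each call's start"""
    o=ctrl.get_obs(); p=np.array(o['tool_pos']); R=Rn.from_euler('xyz',o['orientation'],degrees=True)
    print('now',p.round(4),np.round(o['orientation'],2),'t',round(o['clock'],1),'open',round(o['opening'],4),'gf',round(o['gripper_force'],1),'F',np.round(o['force'],1))
    for c in calls:
        for x,y,z,yaw in c:
            d=R.inv().apply(np.array([x,y,z])-p)*100; T=Rw(yaw); rv=(R.inv()*T).as_rotvec(degrees=True)
            n=max(np.linalg.norm(d)/4.17,np.linalg.norm(rv)/7.16)
            print(np.round(np.r_[d,rv],2).tolist(),'rows %.1f'%n)
        print('-'); p=np.array([x,y,z]); R=T
C=np.array([.7254,-.2314]); A=-15.3
def cab(x,y=0,off=0):
    a=np.radians(A); ex=np.array([np.cos(a),np.sin(a)]); ey=np.array([-ex[1],ex[0]])
    return C+x*ex+y*ey
E
python3 - <<'E'
from h import *
f=lambda x,z:(*cab(x),z,-105.3)
plan([[f(-.27,.2)],[f(-.27,.2)],[f(-.27,.045)],[f(-.17,.045)]])
E
```

```text
now [ 0.2242 -0.6363  0.2259] [ 1.7993e+02 -1.0000e-02 -1.6059e+02] t 0.1 open 0.0873 gf 0.0 F [ 0.5 -0.   0.2]
[-38.53, 36.91, 2.63, 0.07, 0.03, -55.29] rows 12.8
-
[0.0, 0.0, 0.0, 0.0, 0.0, 0.0] rows 0.0
-
[0.0, -0.0, 15.5, 0.0, 0.0, 0.0] rows 3.7
-
[0.0, -10.0, -0.0, 0.0, 0.0, 0.0] rows 2.4
-
```

Emit:
send_rows:
  plan:
    - [[-38.5, 36.9, 2.6, 0, 0, -55.3], [-38.5, 36.9, 2.6, 0, 0, -55.3], [-38.5, 36.9, 2.6, 0, 0, -55.3], [-38.5, 36.9, 2.6, 0, 0, -55.3], [-38.5, 36.9, 2.6, 0, 0, -55.3], [-38.5, 36.9, 2.6, 0, 0, -55.3], [-38.5, 36.9, 2.6, 0, 0, -55.3], [-38.5, 36.9, 2.6, 0, 0, -55.3]]
  fingers: 0

```text
clock: 0.82
tool_pos: [0.3748, -0.3376, 0.2102]
orientation: [-180.0, 0.0, -104.9]
force: [0.7, 0.0, 0.1]
opening: 0.0396
gripper_force: 0.0
```

```bash
python3 - <<'E'
from h import *
f=lambda x,z:(*cab(x),z,-105.3)
plan([[f(-.27,.2)],[f(-.27,.045)],[f(-.18,.045)]])
E
```

```text
now [ 0.3748 -0.3376  0.2102] [-179.99    0.   -104.92] t 0.8 open 0.0396 gf 0.0 F [0.7 0.  0.1]
[-19.46, -4.15, 1.03, -0.01, 0.0, 0.38] rows 4.8
-
[0.0, -0.0, 15.5, 0.0, 0.0, 0.0] rows 3.7
-
[0.0, -9.0, -0.0, 0.0, 0.0, 0.0] rows 2.2
-
```

Emit:
send_rows:
  plan:
    - [[-19.5, -4.1, 1.0, 0, 0, 0.4], [-19.5, -4.1, 1.0, 0, 0, 0.4], [-19.5, -4.1, 1.0, 0, 0, 0.4], [-19.5, -4.1, 1.0, 0, 0, 0.4], [-19.5, -4.1, 1.0, 0, 0, 0.4], [-19.5, -4.1, 8, 0, 0, 0.4], [-19.5, -4.1, 12, 0, 0, 0.4], [-19.5, -4.1, 16.5, 0, 0, 0.4]]

```text
clock: 1.48
tool_pos: [0.4661, -0.1611, 0.0747]
orientation: [-179.8, 0.1, -105.6]
force: [1.1, -0.5, -0.1]
opening: 0.0003
gripper_force: 0.0
```

Emit:
send_rows:
  plan:
    - [[0, 0, 0, 0, 0, 0], [0, -3, 0, 0, 0, 0], [0, -6, 0, 0, 0, 0], [0, -9, 0, 0, 0, 0], [0, -9, 0, 0, 0, 0]]

```text
clock: 1.9
tool_pos: [0.558, -0.1881, 0.0776]
orientation: [-179.8, -0.0, -105.6]
force: [1.2, -0.1, 1.0]
opening: 0.0003
gripper_force: 0.0
```

Emit:
send_rows:
  plan:
    - [[0, -0.4, 0, 0, 0, 0], [0, -0.8, 0, 0, 0, 0], [0, -0.8, 0, 0, 0, 0]]

```text
clock: 2.15
tool_pos: [0.5602, -0.1889, 0.0765]
orientation: [-179.9, 0.0, -105.7]
force: [0.1, 0.7, 0.4]
opening: 0.0005
gripper_force: 0.0
```

Emit:
send_rows:
  plan:
    - [[0, -0.2, 0, 0, 0, 0], [0, -0.2, 0, 0, 0, 0], [0, -0.2, 0, 0, 0, 0]]

```text
clock: 2.4
tool_pos: [0.5614, -0.1891, 0.0757]
orientation: [-180.0, 0.0, -105.7]
force: [-0.8, 0.8, -0.2]
opening: 0.0002
gripper_force: 0.0
```

Emit:
send_rows:
  plan:
    - [[0, 1.5, 0, 0, 0, 0], [0, 2, 0, 0, 0, 0], [0, 2, 1, 0, 0, 0], [0, 2, 2, 0, 0, 0], [0, 2, 3, 0, 0, 0], [0, 2, 3, 0, 0, 0], [0, 2, 3, 0, 0, 0]]

```text
clock: 2.98
tool_pos: [0.5419, -0.1839, 0.0439]
orientation: [179.9, -0.0, -105.7]
force: [-0.0, -0.5, -0.3]
opening: 0.0004
gripper_force: 0.0
```

Emit:
send_rows:
  plan:
    - [[0, 0, 0, 0, 0, 0], [0, 0, 0, 0, 0, 0]]

```text
clock: 3.15
tool_pos: [0.5428, -0.1839, 0.0454]
orientation: [-180.0, -0.0, -105.7]
force: [0.4, -0.4, 0.6]
opening: 0.0004
gripper_force: 0.0
```

```bash
python3 - <<'E'
from h import *
f=lambda x,z:(*cab(x),z,-105.3)
plan([[f(-.175,.042)]])
s=snap('top','t1.png'); s2=snap('scene')
a=s['img'][60:210,270:420]; b=s2['img'][140:290,90:240]
cv2.imwrite('pics/p1.png',cv2.resize(np.hstack([a,b])[:,:,::-1],None,fx=2.6,fy=2.6,interpolation=cv2.INTER_CUBIC))
E
```

```text
now [ 0.5428 -0.1839  0.0454] [-179.99   -0.   -105.68] t 3.1 open 0.0004 gf 0.0 F [ 0.4 -0.4  0.6]
[-0.24, -1.36, 0.34, -0.01, -0.0, -0.38] rows 0.3
-
```

View pics/p1.png

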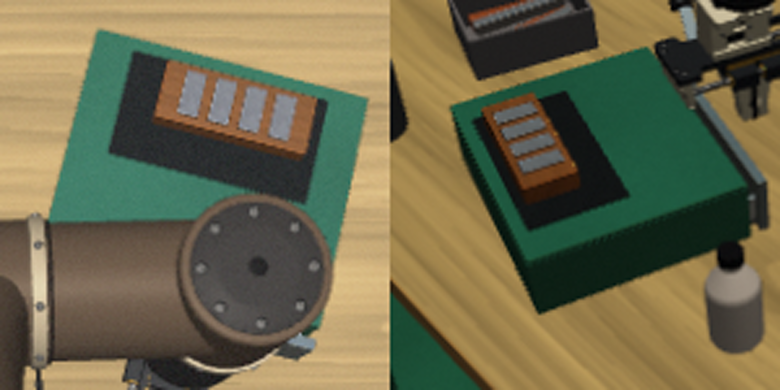

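The arm hides the drawer from above. The fingers stand just in front of the panel, so I press now in small steps.

Emit:
send_rows:
  plan:
    - [[-0.2, -0.7, 0.2, 0, 0, -0.4], [-0.2, -1.4, 0.3, 0, 0, -0.4], [-0.2, -1.4, 0.3, 0, 0, -0.4], [-0.2, -1.4, 0.3, 0, 0, -0.4]]

```text
clock: 3.58
tool_pos: [0.557, -0.1857, 0.0421]
orientation: [180.0, -0.0, -105.3]
force: [-0.2, 0.6, -0.3]
opening: 0.0005
gripper_force: 0.0
```

Emit:
send_rows:
  plan:
    - [[0, -0.4, 0, 0, 0, 0], [0, -0.4, 0, 0, 0, 0], [0, -0.4, 0, 0, 0, 0]]

```text
clock: 3.83
tool_pos: [0.5604, -0.1867, 0.0423]
orientation: [180.0, 0.0, -105.3]
force: [0.1, -0.1, 0.2]
opening: 0.0002
gripper_force: 0.0
```

Emit:
send_rows:
  plan:
    - [[0, -0.4, 0, 0, 0, 0], [0, -0.4, 0, 0, 0, 0], [0, -0.4, 0, 0, 0, 0]]

```text
clock: 4.08
tool_pos: [0.5643, -0.1878, 0.0423]
orientation: [-180.0, 0.0, -105.3]
force: [-0.4, 0.3, 0.4]
opening: 0.0007
gripper_force: 0.0
```

Emit:
send_rows:
  plan:
    - [[0, -0.4, 0, 0, 0, 0], [0, -0.4, 0, 0, 0, 0], [0, -0.4, 0, 0, 0, 0]]

```text
clock: 4.33
tool_pos: [0.5682, -0.1889, 0.0423]
orientation: [-180.0, -0.0, -105.3]
force: [0.4, -0.9, -0.0]
opening: 0.0006
gripper_force: 0.0
```

Emit:
send_rows:
  plan:
    - [[0, -0.3, 0, 0, 0, 0], [0, -0.3, 0, 0, 0, 0], [0, -0.3, 0, 0, 0, 0]]

```text
clock: 4.58
tool_pos: [0.5708, -0.1896, 0.0422]
orientation: [180.0, -0.0, -105.3]
force: [-1.5, 0.5, 0.8]
opening: 0.0006
gripper_force: 0.5
```

Emit:
send_rows:
  plan:
    - [[0, -0.3, 0, 0, 0, 0], [0, -0.3, 0, 0, 0, 0], [0, -0.3, 0, 0, 0, 0]]

```text
clock: 4.83
tool_pos: [0.5725, -0.1901, 0.0421]
orientation: [179.9, -0.0, -105.3]
force: [-5.2, 2.4, 5.0]
opening: -0.0001
gripper_force: 3.1
```

Emit:
send_rows:
  plan:
    - [[0, -0.2, 0, 0, 0, 0], [0, -0.2, 0, 0, 0, 0], [0, -0.2, 0, 0, 0, 0]]

```text
clock: 5.08
tool_pos: [0.5741, -0.1906, 0.0421]
orientation: [179.8, -0.0, -105.3]
force: [-5.1, 3.6, 4.0]
opening: 0.0007
gripper_force: 3.6
```

Emit:
send_rows:
  plan:
    - [[0, -0.2, 0, 0, 0, 0], [0, -0.2, 0, 0, 0, 0], [0, -0.2, 0, 0, 0, 0]]

```text
clock: 5.33
tool_pos: [0.576, -0.1911, 0.0421]
orientation: [179.8, -0.0, -105.3]
force: [-6.0, 3.4, 4.5]
opening: 0.0002
gripper_force: 3.6
```

Emit:
send_rows:
  plan:
    - [[0, -0.2, 0, 0, 0, 0], [0, -0.2, 0, 0, 0, 0], [0, -0.2, 0, 0, 0, 0]]

```text
clock: 5.58
tool_pos: [0.5778, -0.1916, 0.0421]
orientation: [179.8, -0.0, -105.3]
force: [-6.0, 3.3, 4.3]
opening: 0.0001
gripper_force: 3.9
```

Emit:
send_rows:
  plan:
    - [[0, -0.1, 0, 0, 0, 0], [0, -0.1, 0, 0, 0, 0], [0, -0.1, 0, 0, 0, 0]]

```text
clock: 5.83
tool_pos: [0.5786, -0.1918, 0.0421]
orientation: [179.8, -0.0, -105.3]
force: [-6.5, 4.0, 5.5]
opening: 0.0004
gripper_force: 4.2
```

Emit:
send_rows:
  plan:
    - [[0, 4, 0, 0, 0, 0], [0, 8, 0, 0, 0, 0], [0, 12, 0, 0, 0, 0], [0, 12, -3, 0, 0, 0], [0, 12, -7, 0, 0, 0], [0, 12, -11, 0, 0, 0], [0, 12, -15, 0, 0, 0], [0, 12, -18, 0, 0, 0]]
  fingers: 0.5

```text
clock: 6.5
tool_pos: [0.4656, -0.1608, 0.2264]
orientation: [-179.7, 0.0, -105.3]
force: [1.9, 0.2, -0.2]
opening: 0.0426
gripper_force: 0.0
```

Emit:
send_rows:
  plan:
    - [[30, 20, 0, 0, 0, 0], [30, 20, 0, 0, 0, 0], [30, 20, 0, 0, 0, 0], [30, 20, 0, 0, 0, 0], [30, 20, 0, 0, 0, 0], [30, 20, 0, 0, 0, 0], [30, 20, 0, 0, 0, 0], [30, 20, 0, 0, 0, 0]]

```text
clock: 7.17
tool_pos: [0.2119, -0.3805, 0.223]
orientation: [-179.9, -0.0, -105.2]
force: [1.0, -0.4, -0.2]
opening: 0.0438
gripper_force: 0.0
```

```bash
python3 - <<'E'
from h import *
print(ctrl.get_obs()['tool_pos'])
s=snap('top','t2.png'); s2=snap('scene','s2.png')
a=s['img'][60:260,240:440]; b=s2['img'][110:310,80:280]
cv2.imwrite('pics/p2.png',cv2.resize(np.hstack([a,b])[:,:,::-1],None,fx=2,fy=2,interpolation=cv2.INTER_CUBIC))
E
```

```text
[ 0.21186255 -0.38045132  0.2230409 ]
```

View pics/p2.png

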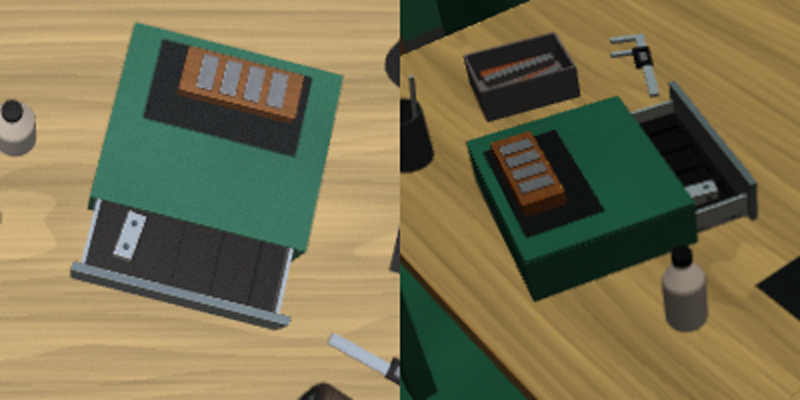

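The drawer has sprung out, with one 60 mm block in the leftmost nest (+y end). I'll measure how far out the panel is.

```bash
python3 - <<'E'
from h import *
s=snap('top')
for y in (-.05,.05):
    xs=np.arange(-.26,-.16,.002)
    uv=proj(s,np.array([[*cab(x,y),.076] for x in xs])).astype(np.float32)
    g=cv2.remap(cv2.cvtColor(s['img'],cv2.COLOR_RGB2GRAY),uv[:,0],uv[:,1],cv2.INTER_LINEAR).ravel()
    print([(round(x*1000),int(v)) for x,v in zip(xs,g)])
f=lambda x,z,y=0:(*cab(x,y),z,-105.3)
plan([[f(-.22,.2)]])
E
```

```text
[(-260, 169), (-258, 171), (-256, 170), (-254, 167), (-252, 163), (-250, 159), (-248, 159), (-246, 158), (-244, 155), (-242, 153), (-240, 153), (-238, 152), (-236, 155), (-234, 168), (-232, 170), (-230, 167), (-228, 163), (-226, 150), (-224, 82), (-222, 66), (-220, 61), (-218, 61), (-216, 63), (-214, 124), (-212, 135), (-210, 132), (-208, 130), (-206, 129), (-204, 99), (-202, 67), (-200, 54), (-198, 55), (-196, 53), (-194, 52), (-192, 52), (-190, 53), (-188, 51), (-186, 52), (-184, 53), (-182, 53), (-180, 49), (-178, 51), (-176, 52), (-174, 53), (-172, 50), (-170, 50), (-168, 50), (-166, 50), (-164, 50), (-162, 48)]
[(-260, 162), (-258, 155), (-256, 152), (-254, 153), (-252, 156), (-250, 152), (-248, 160), (-246, 161), (-244, 158), (-242, 159), (-240, 162), (-238, 165), (-236, 164), (-234, 158), (-232, 155), (-230, 156), (-228, 154), (-226, 134), (-224, 79), (-222, 67), (-220, 63), (-218, 63), (-216, 73), (-214, 122), (-212, 127), (-210, 127), (-208, 127), (-206, 126), (-204, 99), (-202, 67), (-200, 55), (-198, 54), (-196, 55), (-194, 55), (-192, 54), (-190, 52), (-188, 54), (-186, 54), (-184, 53), (-182, 52), (-180, 52), (-178, 54), (-176, 51), (-174, 51), (-172, 55), (-170, 53), (-168, 52), (-166, 51), (-164, 51), (-162, 52)]
now [ 0.2109 -0.381   0.2225] [-1.7997e+02 -2.0000e-02 -1.0564e+02] t 7.3 open 0.0442 gf 0.0 F [-0.1  0.5 -0.3]
[-28.15, -23.51, 2.25, -0.03, -0.02, -0.34] rows 8.8
-
```

Emit:
send_rows:
  plan:
    - [[-28.1, -24.4, 2.3, 0, 0, -0.3], [-28.1, -24.4, 2.3, 0, 0, -0.3], [-28.1, -24.4, 2.3, 0, 0, -0.3], [-28.1, -24.4, 2.3, 0, 0, -0.3], [-28.1, -24.4, 2.3, 0, 0, -0.3], [-28.1, -24.4, 2.3, 0, 0, -0.3], [-28.1, -24.4, 2.3, 0, 0, -0.3], [-28.1, -24.4, 2.3, 0, 0, -0.3]]

```text
clock: 7.98
tool_pos: [0.4923, -0.1916, 0.202]
orientation: [-179.9, 0.0, -104.9]
force: [0.3, -1.5, 0.1]
opening: 0.0441
gripper_force: 0.0
```

```bash
python3 - <<'E'
from h import *
f=lambda x,z,y=0:(*cab(x,y),z,-105.3)
plan([[f(-.209,.12),f(-.209,.055)]])
E
```

```text
now [ 0.4923 -0.1916  0.202 ] [-1.7993e+02  2.0000e-02 -1.0486e+02] t 8.0 open 0.0441 gf 0.0 F [ 0.3 -1.5  0.1]
[-2.29, -2.65, 8.2, -0.07, 0.02, 0.44] rows 2.1
[-2.29, -2.64, 14.7, -0.07, 0.02, 0.44] rows 3.6
-
```

Emit:
send_rows:
  plan:
    - [[-2.3, -2.6, 2, 0, 0, 0.4], [-2.3, -2.6, 5, 0, 0, 0.4], [-2.3, -2.6, 8, 0, 0, 0.4], [-2.3, -2.6, 10, 0, 0, 0.4], [-2.3, -2.6, 12, 0, 0, 0.4], [-2.3, -2.6, 14, 0, 0, 0.4], [-2.3, -2.6, 14.7, 0, 0, 0.4], [-2.3, -2.6, 14.7, 0, 0, 0.4]]

```text
clock: 8.65
tool_pos: [0.5203, -0.178, 0.0531]
orientation: [179.8, -0.0, -105.3]
force: [0.7, -1.2, 0.3]
opening: 0.0435
gripper_force: 0.0
```

Emit:
send_rows:
  plan:
    - [[0, 0, 0, 0, 0, 0], [0, 0, 0, 0, 0, 0], [0, 0, 0, 0, 0, 0], [0, 0, 0, 0, 0, 0], [0, 0, 0, 0, 0, 0], [0, 0, 0, 0, 0, 0]]
  fingers: 0

```text
clock: 9.15
tool_pos: [0.5218, -0.1792, 0.0556]
orientation: [-179.9, 0.0, -105.4]
force: [1.3, 0.7, 3.8]
opening: 0.0118
gripper_force: 30.0
```

Emit:
send_rows:
  plan:
    - [[0, 1, 0, 0, 0, 0], [0, 2, 0, 0, 0, 0], [0, 3, 0, 0, 0, 0], [0, 4, 0, 0, 0, 0], [0, 4.6, 0, 0, 0, 0], [0, 5, 0, 0, 0, 0], [0, 5, 0, 0, 0, 0], [0, 5, 0, 0, 0, 0]]

```text
clock: 9.82
tool_pos: [0.4741, -0.1661, 0.0556]
orientation: [-179.8, 0.0, -105.3]
force: [4.7, -4.2, 1.8]
opening: 0.0118
gripper_force: 30.0
```

Emit:
send_rows:
  plan:
    - [[0, 0.2, 0, 0, 0, 0], [0, 0.2, 0, 0, 0, 0], [0, 0.2, 0, 0, 0, 0]]

```text
clock: 10.07
tool_pos: [0.4741, -0.1661, 0.0557]
orientation: [-179.6, 0.0, -105.3]
force: [11.1, -10.2, -6.5]
opening: 0.0118
gripper_force: 30.0
```

Emit:
send_rows:
  plan:
    - [[0, -0.3, 0, 0, 0, 0], [0, -0.3, 0, 0, 0, 0], [0, -0.3, 0, 0, 0, 0], [0, -0.3, 0, 0, 0, 0]]
  fingers: 0.5

```text
clock: 10.4
tool_pos: [0.4729, -0.1659, 0.0545]
orientation: [179.9, -0.0, -105.4]
force: [0.4, 0.4, 0.3]
opening: 0.0331
gripper_force: 0.0
```

Emit:
send_rows:
  plan:
    - [[0, 0, -2, 0, 0, 0], [0, 0, -5, 0, 0, 0], [0, 0, -8, 0, 0, 0], [0, 0, -11, 0, 0, 0], [0, 0, -14, 0, 0, 0], [0, 0, -16, 0, 0, 0], [2, 0, -16, 0, 0, 0]]

```text
clock: 10.98
tool_pos: [0.471, -0.1844, 0.2196]
orientation: [-179.6, 0.1, -105.2]
force: [1.0, -0.5, -1.1]
opening: 0.0437
gripper_force: 0.0
```

Emit:
send_rows:
  plan:
    - [[26, 19, 0, 0, 0, -50], [26, 19, 0, 0, 0, -50], [26, 19, 0, 0, 0, -50], [26, 19, 0, 0, 0, -50], [26, 19, 0, 0, 0, -50], [26, 19, 0, 0, 0, -50], [26, 19, 0, 0, 0, -50], [26, 19, 0, 0, 0, -50]]

```text
clock: 11.65
tool_pos: [0.2273, -0.3761, 0.2149]
orientation: [-180.0, -0.0, -55.0]
force: [1.1, -0.9, -0.1]
opening: 0.0438
gripper_force: 0.0
```

```bash
python3 - <<'E'
from h import *
o=ctrl.get_obs();print(o['tool_pos'],o['orientation'])
s=snap('top','t3.png'); s2=snap('scene','s3.png')
a=s['img'][100:280,250:430]; b=s2['img'][120:300,130:310]
cv2.imwrite('pics/p3.png',cv2.resize(np.hstack([a,b])[:,:,::-1],None,fx=2.2,fy=2.2,interpolation=cv2.INTER_CUBIC))
for y in (-.05,.05):
    xs=np.arange(-.28,-.24,.002)
    uv=proj(s,np.array([[*cab(x,y),.076] for x in xs])).astype(np.float32)
    g=cv2.remap(cv2.cvtColor(s['img'],cv2.COLOR_RGB2GRAY),uv[:,0],uv[:,1],cv2.INTER_LINEAR).ravel()
    print([(round(x*1000),int(v)) for x,v in zip(xs,g)])
E
```

```text
[ 0.22731899 -0.3760653   0.21489141] [-1.79972549e+02 -1.90126082e-02 -5.50210555e+01]
[(-280, 162), (-278, 157), (-276, 156), (-274, 133), (-272, 73), (-270, 64), (-268, 58), (-266, 93), (-264, 135), (-262, 133), (-260, 131), (-258, 132), (-256, 113), (-254, 72), (-252, 57), (-250, 56), (-248, 57), (-246, 55), (-244, 55), (-242, 56), (-240, 55)]
[(-280, 176), (-278, 173), (-276, 169), (-274, 128), (-272, 75), (-270, 62), (-268, 61), (-266, 106), (-264, 134), (-262, 129), (-260, 128), (-258, 130), (-256, 106), (-254, 76), (-252, 60), (-250, 59), (-248, 58), (-246, 57), (-244, 59), (-242, 60), (-240, 58)]
```

View pics/p3.png

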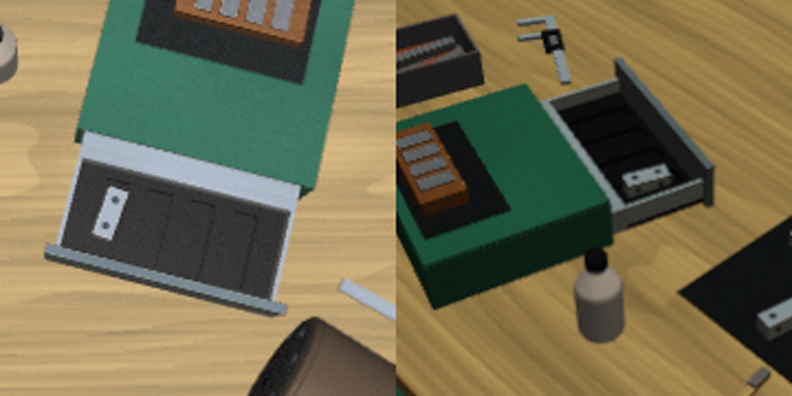

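The drawer is fully out with a single 60 mm block in nest3; the other nests are empty. I'll measure that block in both views to get its height.

```bash
cat >> h.py <<'E'
def matblocks(s):
    g=s['img'].min(2); m=np.zeros(g.shape,bool); m[165:270,112:243]=1
    return rects(s,m&(g>120),0.027)
E
python3 - <<'E'
from h import *
s=snap('top'); s2=snap('scene')
print(*matblocks(s),sep='\n')
def cm(s,c,h,th):
    g=s['img'].min(2); m=np.zeros(g.shape,bool); m[c[1]-h:c[1]+h,c[0]-h:c[0]+h]=1
    n,l,st,ce=cv2.connectedComponentsWithStats((m&(g>th)).astype(np.uint8)); 
    print(st[1:].tolist(),ce[1:].round(1).tolist()); return l
l=cm(s,(300,197),16,115)
for z in (.02,.03,.035,.04): print(z,rects(s,l>0,z,60))
g=s2['img'].min(2); print(g[192:212,228:262])
E
```

```text
(array([158., 240.]), 447.0, 257.9, 60.9, 25.2, 0.8)
(array([219., 240.]), 446.7, 102.6, 78.5, 22.4, -0.1)
(array([189., 241.]), 446.2, 179.2, 87.2, 22.2, -3.3)
(array([132., 240.]), 449.6, 326.8, 81.3, 26.6, -11.4)
(array([159., 193.]), 569.5, 258.6, 80.7, 23.0, 1.2)
(array([189., 192.]), 570.2, 180.7, 101.5, 25.9, -11.4)
[[284, 181, 1, 3, 3], [292, 185, 16, 24, 202]] [[284.0, 182.0], [299.7, 196.4]]
0.02 [(array([300., 196.]), 557.6, -105.9, 62.7, 26.1, -21.1)]
0.03 [(array([300., 196.]), 556.1, -105.2, 62.1, 25.9, -21.1)]
0.035 [(array([300., 196.]), 555.4, -104.8, 61.9, 25.8, -21.1)]
0.04 [(array([300., 196.]), 554.6, -104.5, 61.6, 25.6, -21.1)]
[[  9   8   4   4   5   4   8   9   8  11  11  13  12  11  11  10  13  11
   12  10  11  12  12  10  11  11  11  12  15  19  23  24  25  24]
 [  4   3   4   7   7  11  12  11  11  12  12  11  10  13  12  12  12  11
   12  12  10  11  11  11  12  11  12  13  10  16  23  25  25  25]
 [  6  10  11  13  11  11  12  12  12  12  10  11  11  12  11  10  11  11
   11  11  23  33  45  61  41  11  11  10  11  12  19  23  24  24]
 [ 13  10  12  12  
[... 1678 characters left out ...]
  93  38  11  11  17  28  38  45  47  42  31  29  36  41  30  25  17
   11  18  30  58  84  82 106 117  95  82  64  48  48  48  49  49]
 [124 114  72  23  10  12  19  33  44  45  42  40  30  24  18  11  19  31
   57  74  75 105 116  95  83  64  49  48  49  49  48  49  50  49]
 [126 126 105  62  24  11  16  30  37  34  27  18  12  13  29  45  67  80
  108 116  96  83  63  49  49  49  49  50  48  48  50  51  49  49]
 [126 126 125 106  57  15  11  15  12  12  12  29  46  62  83  94 108 104
   88  64  49  48  48  49  48  48  49  50  50  49  49  49  50  49]
 [125 125 126 126  93  38  12  12  28  36  58  83  94 109 115  96  65  48
   49  49  50  50  49  49  49  50  50  49  49  50  49  49  49  48]]
```

```bash
cat >> h.py <<'E'
def tri(sa,a,sb,b):
    o1,r1=ray(sa,[a]); o2,r2=ray(sb,[b]); r1,r2=r1[0],r2[0]
    t=np.linalg.lstsq(np.c_[r1,-r2],o2-o1,rcond=None)[0]
    p,q=o1+t[0]*r1,o2+t[1]*r2; return (p+q)/2,np.linalg.norm(p-q)
E
python3 - <<'E'
from h import *
s=snap('top'); s2=snap('scene')
print(tri(s,(299.7,196.4),s2,(243.2,198.85)))
# reference: mat block 80 far right
print('nests',[cab(-.2008,y).round(4) for y in (-.078,-.026,.026,.078)])
g=s['img'].min(2); print(g[184:210,290:310])
for z in (.03,.036): print(onz(s,[(299.7,196.4)],z))
E
```

```text
(array([ 0.55492063, -0.10480794,  0.03970744]), np.float64(0.0013543381050133518))
nests [array([ 0.5111, -0.2536]), array([ 0.5249, -0.2035]), array([ 0.5386, -0.1533]), array([ 0.5523, -0.1032])]
[[ 56  53  52  52  53  57  52  53  54  60  90  62  54  53  55  56  52  53
   50  51]
 [ 54  54  59  55  51  53  53  54  65 119 171 166 131  69  46  53  57  50
   46  52]
 [ 54  54  54  57  56  54  55  58  92 182 176 173 172 167 162 127  65  50
   55  52]
 [ 51  53  56  55  54  49  51  60 100 175 171 175 174 171 172 171 169 159
   92  58]
 [ 55  56  53  57  56  55  55  75 140 173 172 175 173 170 174 171 172 165
   68  56]
 [ 54  56  54  53  53  54  56  96 185 175 165 128  97 137 174 170 174 175
   54  51]
 [ 47  51  54  56  52  55  57 111 174 173 144  82  78 100 153 171 168 122
   51  53]
 [ 54  52  47  52  56  53  78 144 171 170 161  76  81  93 151 173 164  65
   49  54]
 [ 53  57  55  54  55  52  80 170 173 171 173 143 123 133 172 166 143  54
   57  55]
 [ 58  59  54  56  53  61 113 173 173 172 172 169 172 169 170 162  88  53
   55  54]
 [ 57  54  55  54  56  74 148 172 171 173 173 173 1
[... 689 characters left out ...]
5  57  56  56
   54  56]
 [ 57  56  80 171 173 167 133  77  87 133 173 169 140  56  47  52  55  57
   53  56]
 [ 57  61 116 172 171 171 172 167 152 170 171 165  98  58  56  56  56  52
   56  52]
 [ 58  83 153 174 171 172 173 173 172 171 172 163  53  47  51  54  57  57
   53  54]
 [ 58  63  85 141 185 172 173 176 176 172 169 137  54  55  59  58  59  49
   51  54]
 [ 54  54  66  79  98 112 158 189 173 169 163  76  54  50  55  56  58  56
   57  55]
 [ 59  56  60  58  67  79  87  84 117 154 164  51  54  55  57  53  58  56
   60  56]
 [ 56  60  56  58  57  56  57  65  77  85  79  54  53  58  56  56  58  57
   56  56]]
[[ 0.55590063 -0.10501682  0.03      ]]
[[ 0.55500813 -0.10457608  0.036     ]]
```

```bash
python3 - <<'E'
from h import *
plan([[(.555,-.1048,.2,-20)]])
E
```

```text
now [ 0.2289 -0.3755  0.2147] [-1.7999e+02  1.0000e-02 -5.5450e+01] t 11.9 open 0.044 gf 0.0 F [ 0.4 -0.1  0.4]
[-3.8, -42.21, 1.47, -0.01, 0.01, -35.45] rows 10.2
-
```

Emit:
send_rows:
  plan:
    - [[-3.8, -42.2, 1.5, 0, 0, -35.5], [-3.8, -42.2, 1.5, 0, 0, -35.5], [-3.8, -42.2, 1.5, 0, 0, -35.5], [-3.8, -42.2, 1.5, 0, 0, -35.5], [-3.8, -42.2, 1.5, 0, 0, -35.5], [-3.8, -42.2, 1.5, 0, 0, -35.5], [-3.8, -42.2, 1.5, 0, 0, -35.5], [-3.8, -42.2, 1.5, 0, 0, -35.5]]
  fingers: 0.42

```text
clock: 12.62
tool_pos: [0.4867, -0.1592, 0.2031]
orientation: [-180.0, -0.0, -19.7]
force: [0.9, -1.8, -0.7]
opening: 0.0368
gripper_force: 0.0
```

```bash
python3 - <<'E'
from h import *
plan([[(.555,-.1048,.2,-20),(.555,-.1048,.06,-20)]])
E
```

```text
now [ 0.4867 -0.1592  0.2031] [-1.7999e+02 -2.0000e-02 -1.9730e+01] t 12.6 open 0.0368 gf 0.0 F [ 0.9 -1.8 -0.7]
[4.59, -7.43, 0.31, -0.01, -0.02, 0.27] rows 2.1
[4.59, -7.42, 14.31, -0.01, -0.02, 0.27] rows 4.0
-
```

Emit:
send_rows:
  plan:
    - [[2.3, -3.7, 0.3, 0, 0, 0.3], [4.6, -7.4, 0.3, 0, 0, 0.3], [4.6, -7.4, 3, 0, 0, 0.3], [4.6, -7.4, 6, 0, 0, 0.3], [4.6, -7.4, 9, 0, 0, 0.3], [4.6, -7.4, 12, 0, 0, 0.3], [4.6, -7.4, 14.3, 0, 0, 0.3], [4.6, -7.4, 14.3, 0, 0, 0.3]]

```text
clock: 13.28
tool_pos: [0.5501, -0.1071, 0.0551]
orientation: [179.8, 0.4, -20.1]
force: [-0.8, -0.7, 0.2]
opening: 0.0365
gripper_force: 0.0
```

Emit:
send_rows:
  plan:
    - [[0, 0, 0, 0, 0, 0], [0, 0, 0, 0, 0, 0], [0, 0, 0, 0, 0, 0]]

```text
clock: 13.53
tool_pos: [0.5548, -0.1083, 0.0619]
orientation: [-179.9, -0.2, -20.1]
force: [-0.7, -0.5, -0.2]
opening: 0.0368
gripper_force: 0.0
```

```bash
python3 - <<'E'
from h import *
plan([[(.555,-.1048,.03,-20)]])
E
```

```text
now [ 0.5548 -0.1083  0.0619] [-1.7993e+02 -1.6000e-01 -2.0130e+01] t 13.5 open 0.0368 gf 0.0 F [-0.7 -0.5 -0.2]
[-0.11, -0.33, 3.19, -0.07, -0.16, -0.13] rows 0.8
-
```

Emit:
send_rows:
  plan:
    - [[-0.1, -0.3, 1, 0, 0, 0], [-0.1, -0.3, 2, 0, 0, 0], [-0.1, -0.3, 2.7, 0, 0, 0], [-0.1, -0.3, 3.2, 0, 0, 0], [-0.1, -0.3, 3.2, 0, 0, 0], [-0.1, -0.3, 3.2, 0, 0, 0]]

```text
clock: 14.03
tool_pos: [0.5531, -0.106, 0.0275]
orientation: [180.0, 0.0, -20.2]
force: [0.0, -0.1, 0.9]
opening: 0.0369
gripper_force: 0.0
```

Emit:
send_rows:
  plan:
    - [[0, 0, 0.2, 0, 0, 0], [0, 0, 0.2, 0, 0, 0], [0, 0, 0.2, 0, 0, 0]]

```text
clock: 14.28
tool_pos: [0.5539, -0.1059, 0.0263]
orientation: [-180.0, -0.1, -20.2]
force: [0.8, 0.1, 1.3]
opening: 0.0368
gripper_force: 0.6
```

Emit:
send_rows:
  plan:
    - [[0, 0, 0.2, 0, 0, 0], [0, 0, 0.2, 0, 0, 0], [0, 0, 0.2, 0, 0, 0]]

```text
clock: 14.53
tool_pos: [0.5557, -0.1064, 0.0262]
orientation: [-180.0, -0.3, -20.1]
force: [-0.4, -3.5, 14.8]
opening: 0.037
gripper_force: 6.8
```

Emit:
send_rows:
  plan:
    - [[0, 0, 0.2, 0, 0, 0], [0, 0, 0.2, 0, 0, 0], [0, 0, 0.2, 0, 0, 0]]

```text
clock: 14.78
tool_pos: [0.5575, -0.1068, 0.026]
orientation: [-179.9, -0.5, -20.1]
force: [-0.7, -5.5, 25.6]
opening: 0.0368
gripper_force: 12.8
```

Contact puts the lands at z ≈ 26 mm, so the nest centres are at ≈ 30 mm. I'll ease up and grip.

Emit:
send_rows:
  plan:
    - [[0, 0, -0.5, 0, 0, 0], [0, 0, -0.5, 0, 0, 0], [0, 0, -0.5, 0, 0, 0]]

```text
clock: 15.03
tool_pos: [0.5532, -0.1058, 0.027]
orientation: [-180.0, -0.0, -20.2]
force: [-0.8, -0.1, -0.2]
opening: 0.0369
gripper_force: 0.0
```

Emit:
send_rows:
  plan:
    - [[0, 0, 0, 0, 0, 0], [0, 0, 0, 0, 0, 0], [0, 0, 0, 0, 0, 0], [0, 0, 0, 0, 0, 0], [0, 0, 0, 0, 0, 0]]
  fingers: 0

```text
clock: 15.45
tool_pos: [0.5534, -0.1053, 0.0265]
orientation: [-180.0, 0.0, -20.2]
force: [1.5, 5.5, -2.9]
opening: 0.024
gripper_force: 29.5
```

Emit:
send_rows:
  plan:
    - [[0, 0, -1, 0, 0, 0], [0, 0, -3, 0, 0, 0], [0, 0, -6, 0, 0, 0], [0, 0, -9, 0, 0, 0], [0, 0, -12, 0, 0, 0], [0, 0, -15, 0, 0, 0], [0, 0, -15, 0, 0, 0]]

```text
clock: 16.03
tool_pos: [0.5561, -0.1065, 0.1832]
orientation: [-179.9, -0.5, -20.1]
force: [1.6, -0.2, -1.8]
opening: 0.0241
gripper_force: 29.3
```

```bash
python3 - <<'E'
from h import *
plan([[(.57,.097,.18,0)],[(.57,.097,.03,0)]])
E
```

```text
now [ 0.5561 -0.1065  0.1832] [-179.88   -0.47  -20.15] t 16.0 open 0.0241 gf 29.3 F [ 1.6 -0.2 -1.8]
[-5.71, -19.58, 0.31, -0.03, -0.49, -20.15] rows 4.9
-
[0.0, -0.0, 15.0, 0.0, 0.0, 0.0] rows 3.6
-
```

Emit:
send_rows:
  plan:
    - [[-2, -4, 0.3, 0, 0, -7], [-3, -8, 0.3, 0, 0, -14], [-4, -12, 0.3, 0, 0, -20], [-5, -16, 0.3, 0, 0, -20], [-5.7, -19.6, 0.3, 0, 0, -20], [-5.7, -19.6, 0.3, 0, 0, -20.2], [-5.7, -19.6, 0.3, 0, 0, -20.2], [-5.7, -19.6, 0.3, 0, 0, -20.2]]

```text
clock: 16.7
tool_pos: [0.5667, 0.0975, 0.173]
orientation: [179.9, 0.1, 0.0]
force: [-0.4, 1.5, -2.7]
opening: 0.0237
gripper_force: 29.9
```

Emit:
send_rows:
  plan:
    - [[0, 0, 3, 0, 0, 0], [0, 0, 6, 0, 0, 0], [0, 0, 9, 0, 0, 0], [0, 0, 12, 0, 0, 0], [0, 0, 14, 0, 0, 0], [0, 0, 15, 0, 0, 0], [0, 0, 15, 0, 0, 0], [0, 0, 15, 0, 0, 0]]

```text
clock: 17.37
tool_pos: [0.5678, 0.097, 0.0243]
orientation: [180.0, 0.0, -0.0]
force: [-0.6, 0.7, -2.5]
opening: 0.0241
gripper_force: 29.9
```

```bash
python3 - <<'E'
from h import *
plan([[(.57,.097,.0125,0)]])
E
```

```text
now [0.5678 0.097  0.0243] [ 1.7997e+02  2.0000e-02 -4.0000e-02] t 17.4 open 0.0241 gf 29.9 F [-0.6  0.7 -2.5]
[0.22, -0.0, 1.18, 0.03, 0.02, -0.04] rows 0.3
-
```

Emit:
send_rows:
  plan:
    - [[0, 0, 0.5, 0, 0, 0], [0, 0, 0.9, 0, 0, 0], [0, 0, 1.1, 0, 0, 0], [0, 0, 1.1, 0, 0, 0], [0, 0, 1.1, 0, 0, 0]]

```text
clock: 17.78
tool_pos: [0.5677, 0.0979, 0.0133]
orientation: [-180.0, -0.0, 0.0]
force: [0.8, 0.0, -3.7]
opening: 0.0235
gripper_force: 29.9
```

Emit:
send_rows:
  plan:
    - [[0, 0, 0, 0, 0, 0], [0, 0, 0, 0, 0, 0], [0, 0, 0, 0, 0, 0], [0, 0, 0, 0, 0, 0]]
  fingers: 0.42

```text
clock: 18.12
tool_pos: [0.5679, 0.098, 0.0134]
orientation: [-180.0, -0.0, 0.0]
force: [0.2, 0.8, 0.1]
opening: 0.0363
gripper_force: 0.0
```

Emit:
send_rows:
  plan:
    - [[0, 0, -1, 0, 0, 0], [0, 0, -3, 0, 0, 0], [0, 0, -6, 0, 0, 0], [0, 0, -9, 0, 0, 0], [0, 0, -12, 0, 0, 0], [0, 0, -14, 0, 0, 0], [0, 0, -14, 0, 0, 0], [0, 0, -14, 0, 0, 0]]

```text
clock: 18.78
tool_pos: [0.5683, 0.0982, 0.1553]
orientation: [-179.9, -0.2, 0.0]
force: [-0.2, -0.8, -0.2]
opening: 0.0369
gripper_force: 0.0
```

```bash
python3 - <<'E'
from h import *
s=snap('top'); snap('scene','s4.png')
cv2.imwrite('pics/t4.png',s['img'][:,:,::-1])
print(*matblocks(s),sep='\n')
plan([[(.447,.1025,.14,0)],[(.447,.1025,.03,0)]])
E
```

```text
(array([158., 240.]), 447.0, 257.9, 61.0, 25.2, 0.8)
(array([219., 240.]), 446.7, 102.6, 78.5, 22.4, -0.1)
(array([189., 241.]), 446.2, 179.0, 87.3, 22.5, -3.7)
(array([133., 236.]), 457.1, 325.8, 66.6, 27.0, -13.2)
(array([186., 203.]), 543.1, 185.9, 46.3, 26.1, -10.8)
(array([159., 201.]), 551.1, 258.2, 43.8, 22.9, 1.0)
now [0.567  0.0977 0.1529] [-1.8e+02  3.0e-02  0.0e+00] t 18.9 open 0.037 gf 0.0 F [ 0.1  0.1 -0.5]
[-12.0, -0.48, 1.29, -0.0, 0.03, 0.0] rows 2.9
-
[0.0, -0.0, 11.0, 0.0, 0.0, 0.0] rows 2.6
-
```

View pics/t4.png

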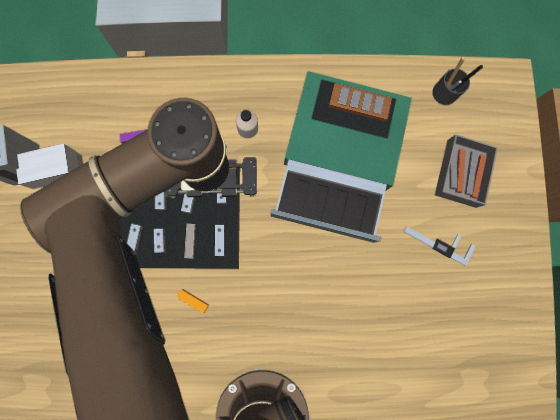

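Emit:
send_rows:
  plan:
    - [[-4, -0.2, 1.3, 0, 0, 0], [-8, -0.4, 1.3, 0, 0, 0], [-12, -0.5, 2, 0, 0, 0], [-12, -0.5, 4, 0, 0, 0], [-12, -0.5, 7, 0, 0, 0], [-12, -0.5, 10, 0, 0, 0], [-12, -0.5, 10, 0, 0, 0], [-12, -0.5, 10, 0, 0, 0]]

```text
clock: 19.55
tool_pos: [0.4461, 0.1017, 0.0517]
orientation: [179.8, 0.2, 0.0]
force: [0.3, -0.3, -0.1]
opening: 0.0368
gripper_force: 0.0
```

```bash
python3 - <<'E'
from h import *
plan([[(.447,.1025,.013,0)]])
E
```

```text
now [0.4461 0.1017 0.0517] [1.798e+02 2.500e-01 2.000e-02] t 19.6 open 0.0368 gf 0.0 F [ 0.3 -0.3 -0.1]
[0.1, -0.09, 3.87, 0.2, 0.25, 0.02] rows 0.9
-
```

Emit:
send_rows:
  plan:
    - [[0.1, -0.1, 1, 0, 0, 0], [0.1, -0.1, 2, 0, 0, 0], [0.1, -0.1, 3, 0, 0, 0], [0.1, -0.1, 3.7, 0, 0, 0], [0.1, -0.1, 3.8, 0, 0, 0], [0.1, -0.1, 3.8, 0, 0, 0], [0.1, -0.1, 3.8, 0, 0, 0]]

```text
clock: 20.13
tool_pos: [0.4491, 0.104, 0.0157]
orientation: [-180.0, -0.0, 0.0]
force: [0.4, -0.3, 0.6]
opening: 0.037
gripper_force: 0.0
```

Emit:
send_rows:
  plan:
    - [[0, 0, 0, 0, 0, 0], [0, 0, 0, 0, 0, 0], [0, 0, 0, 0, 0, 0], [0, 0, 0, 0, 0, 0], [0, 0, 0, 0, 0, 0]]
  fingers: 0

```text
clock: 20.55
tool_pos: [0.4488, 0.1039, 0.0155]
orientation: [-180.0, -0.0, 0.0]
force: [-1.5, -1.1, 6.0]
opening: 0.024
gripper_force: 30.0
```

Emit:
send_rows:
  plan:
    - [[0, 0, -1, 0, 0, 0], [0, 0, -3, 0, 0, 0], [0, 0, -6, 0, 0, 0], [0, 0, -9, 0, 0, 0], [0, 0, -12, 0, 0, 0], [0, 0, -12, 0, 0, 0], [0, 0, -12, 0, 0, 0]]

```text
clock: 21.13
tool_pos: [0.449, 0.1044, 0.1361]
orientation: [-179.9, -0.1, 0.0]
force: [-0.2, -0.7, -4.1]
opening: 0.0235
gripper_force: 30.0
```

```bash
python3 - <<'E'
from h import *
for i in range(3):
  n=cab(-.2008,(-.078,-.026,.026)[i]); plan([[(*n,.13,A)],[(*n,.05,A)]])
E
```

```text
now [0.449  0.1044 0.1361] [-1.7986e+02 -1.4000e-01  0.0000e+00] t 21.1 open 0.0235 gf 30.0 F [-0.2 -0.7 -4.1]
[6.21, 35.8, 0.54, -0.16, -0.12, 15.3] rows 8.7
-
[0.0, -0.0, 8.0, 0.0, 0.0, 0.0] rows 1.9
-
now [0.449  0.1044 0.1361] [-1.7986e+02 -1.4000e-01  0.0000e+00] t 21.1 open 0.0235 gf 30.0 F [-0.2 -0.7 -4.1]
[7.59, 30.79, 0.56, -0.16, -0.12, 15.3] rows 7.6
-
[0.0, -0.0, 8.0, 0.0, 0.0, 0.0] rows 1.9
-
now [0.449  0.1044 0.1361] [-1.7986e+02 -1.4000e-01  0.0000e+00] t 21.1 open 0.0235 gf 30.0 F [-0.2 -0.7 -4.1]
[8.96, 25.77, 0.57, -0.16, -0.12, 15.3] rows 6.5
-
[0.0, -0.0, 8.0, 0.0, 0.0, 0.0] rows 1.9
-
```

```bash
python3 - <<'E'
from h import *
n=cab(-.1987,-.078); plan([[(*n,.13,A)]])
E
```

```text
now [0.449  0.1044 0.1361] [-1.7986e+02 -1.4000e-01  0.0000e+00] t 21.1 open 0.0235 gf 30.0 F [-0.2 -0.7 -4.1]
[6.42, 35.86, 0.54, -0.16, -0.12, 15.3] rows 8.7
-
```

Emit:
send_rows:
  plan:
    - [[1, 3, 0, 0, 0, 3], [2, 7, 0, 0, 0, 8], [3, 11, 0.3, 0, 0, 14], [4, 15, 0.5, 0, 0, 15.3], [5, 19, 0.5, 0, 0, 15.3], [6, 23, 0.5, 0, 0, 15.3], [6.4, 27, 0.5, 0, 0, 15.3], [6.4, 31, 0.5, 0, 0, 15.3]]

```text
clock: 21.8
tool_pos: [0.5118, -0.208, 0.1275]
orientation: [180.0, 0.2, -15.3]
force: [2.2, 0.3, -3.8]
opening: 0.0236
gripper_force: 30.0
```

```bash
python3 - <<'E'
from h import *
n=cab(-.1987,-.078); plan([[(*n,.13,A),(*n,.06,A)]])
E
```

```text
now [ 0.5118 -0.208   0.1275] [179.99   0.2  -15.3 ] t 21.8 open 0.0236 gf 30.0 F [ 2.2  0.3 -3.8]
[1.35, 4.42, -0.25, 0.01, 0.2, -0.0] rows 1.1
[1.37, 4.42, 6.75, 0.01, 0.2, -0.0] rows 2.0
-
```

Emit:
send_rows:
  plan:
    - [[1.4, 2.5, 0, 0, 0, 0], [1.4, 4.4, 0, 0, 0, 0], [1.4, 4.4, 2, 0, 0, 0], [1.4, 4.4, 4, 0, 0, 0], [1.4, 4.4, 6, 0, 0, 0], [1.4, 4.4, 6.8, 0, 0, 0], [1.4, 4.4, 6.8, 0, 0, 0], [1.4, 4.4, 6.8, 0, 0, 0]]

```text
clock: 22.47
tool_pos: [0.5139, -0.2522, 0.061]
orientation: [180.0, 0.1, -15.3]
force: [0.4, 0.3, -3.9]
opening: 0.0237
gripper_force: 30.0
```

Emit:
send_rows:
  plan:
    - [[0, 0, 0, 0, 0, 0], [0, 0, 0, 0, 0, 0], [0, 0, 0, 0, 0, 0]]

```text
clock: 22.72
tool_pos: [0.5152, -0.2523, 0.0631]
orientation: [-180.0, -0.1, -15.3]
force: [-0.5, -0.3, -3.9]
opening: 0.0236
gripper_force: 30.0
```

```bash
python3 - <<'E'
from h import *
n=cab(-.1987,-.078); plan([[(*n,.042,A),(*n,.031,A)]])
E
```

```text
now [ 0.5152 -0.2523  0.0631] [-1.7999e+02 -1.1000e-01 -1.5270e+01] t 22.7 open 0.0236 gf 30.0 F [-0.5 -0.3 -3.9]
[-0.15, 0.24, 2.11, -0.01, -0.11, 0.03] rows 0.5
[-0.15, 0.24, 3.21, -0.01, -0.11, 0.03] rows 0.8
-
```

Emit:
send_rows:
  plan:
    - [[-0.1, 0.2, 0.8, 0, 0, 0], [-0.1, 0.2, 1.4, 0, 0, 0], [-0.1, 0.2, 1.9, 0, 0, 0], [-0.1, 0.2, 2.1, 0, 0, 0], [-0.1, 0.2, 2.1, 0, 0, 0], [-0.1, 0.2, 2.1, 0, 0, 0], [-0.1, 0.2, 2.1, 0, 0, 0], [-0.1, 0.2, 2.1, 0, 0, 0]]

```text
clock: 23.38
tool_pos: [0.5132, -0.2541, 0.0412]
orientation: [-180.0, -0.0, -15.3]
force: [-0.0, 0.2, -3.2]
opening: 0.0235
gripper_force: 30.0
```

```bash
python3 - <<'E'
from h import *
n=cab(-.1987,-.078); plan([[(*n,.042,A),(*n,.031,A)]])
E
```

```text
now [ 0.5132 -0.2541  0.0412] [-1.800e+02 -2.000e-02 -1.528e+01] t 23.4 open 0.0235 gf 30.0 F [-0.   0.2 -3.2]
[-0.0, 0.02, -0.08, -0.0, -0.02, 0.02] rows 0.0
[-0.0, 0.02, 1.02, -0.0, -0.02, 0.02] rows 0.2
-
```

Emit:
send_rows:
  plan:
    - [[0, 0, 0.2, 0, 0, 0], [0, 0, 0.4, 0, 0, 0], [0, 0, 0.5, 0, 0, 0], [0, 0, 0.5, 0, 0, 0]]

```text
clock: 23.72
tool_pos: [0.513, -0.254, 0.0357]
orientation: [-180.0, 0.0, -15.3]
force: [0.1, -0.4, -3.9]
opening: 0.0239
gripper_force: 30.0
```

Emit:
send_rows:
  plan:
    - [[0, 0, 0.2, 0, 0, 0], [0, 0, 0.4, 0, 0, 0], [0, 0, 0.5, 0, 0, 0], [0, 0, 0.5, 0, 0, 0]]

```text
clock: 24.05
tool_pos: [0.5129, -0.254, 0.0307]
orientation: [180.0, 0.0, -15.3]
force: [0.8, 0.7, -3.3]
opening: 0.0238
gripper_force: 30.0
```

Emit:
send_rows:
  plan:
    - [[0, 0, 0.1, 0, 0, 0], [0, 0, 0.1, 0, 0, 0], [0, 0, 0.1, 0, 0, 0], [0, 0, 0.1, 0, 0, 0]]
  fingers: 0.42

```text
clock: 24.38
tool_pos: [0.5133, -0.2541, 0.0303]
orientation: [180.0, -0.0, -15.3]
force: [0.3, 0.6, 0.6]
opening: 0.0365
gripper_force: 0.0
```

Emit:
send_rows:
  plan:
    - [[0, 0, -1, 0, 0, 0], [0, 0, -3, 0, 0, 0], [0, 0, -6, 0, 0, 0], [0, 0, -9, 0, 0, 0], [0, 0, -11, 0, 0, 0], [0, 0, -12, 0, 0, 0], [0, 0, -12, 0, 0, 0], [0, 0, -12, 0, 0, 0]]

```text
clock: 25.05
tool_pos: [0.513, -0.2539, 0.1504]
orientation: [-180.0, -0.1, -15.3]
force: [0.4, 1.1, -0.7]
opening: 0.0369
gripper_force: 0.0
```

```bash
python3 - <<'E'
from h import *
s=snap('top','t5.png'); snap('scene','s5.png')
print(*matblocks(s),sep='\n')
plan([[(.5695,.2586,.16,1.2)]])
E
```

```text
(array([158., 240.]), 446.9, 257.9, 61.0, 25.2, 0.8)
(array([189., 241.]), 446.1, 178.8, 87.3, 22.8, -3.7)
(array([132., 239.]), 449.7, 327.5, 81.7, 27.0, -13.2)
(array([241., 235.]), 458.8, 46.4, 78.5, 7.0, -0.3)
(array([221., 191.]), 572.9, 97.5, 59.7, 22.7, 0.1)
(array([159., 193.]), 569.5, 258.6, 80.7, 23.0, 1.2)
(array([189., 193.]), 570.1, 180.4, 101.6, 26.5, -11.4)
(array([214., 171.]), 594.8, 147.9, 212.1, 96.4, 89.2)
(array([120., 175.]), 601.3, 347.7, 89.7, 79.9, -1.0)
now [ 0.5122 -0.2538  0.1489] [-1.7999e+02  1.1000e-01 -1.5300e+01] t 25.1 open 0.0369 gf 0.0 F [-0.7 -0.5 -0.1]
[-7.99, -50.93, -1.09, -0.02, 0.11, -16.5] rows 12.4
-
```

Emit:
send_rows:
  plan:
    - [[-0.6, -3, 0, 0, 0, -1], [-1, -7, 0, 0, 0, -3], [-2, -11, 0, 0, 0, -6], [-2, -15, 0, 0, 0, -9], [-3, -19, 0, 0, 0, -12], [-4, -23, 0, 0, 0, -15], [-4, -27, 0, 0, 0, -16.5], [-5, -31, -1, 0, 0, -16.5]]

```text
clock: 25.82
tool_pos: [0.5454, 0.059, 0.1569]
orientation: [179.9, 0.3, 1.3]
force: [1.4, 0.4, 0.2]
opening: 0.0369
gripper_force: 0.0
```

```bash
python3 - <<'E'
from h import *
plan([[(.5695,.2586,.15,1.2),(.5695,.2586,.05,1.2)]])
E
```

```text
now [0.5454 0.059  0.1569] [179.9    0.26   1.31] t 25.8 open 0.0369 gf 0.0 F [1.4 0.4 0.2]
[2.87, -19.9, 0.65, 0.1, 0.26, 0.11] rows 4.8
[2.91, -19.92, 10.65, 0.1, 0.26, 0.11] rows 5.5
-
```

Emit:
send_rows:
  plan:
    - [[0.8, -4, 0.5, 0, 0, 0], [1.6, -8, 0.5, 0, 0, 0], [2.3, -12, 0.5, 0, 0, 0], [2.9, -16, 0.5, 0, 0, 0], [2.9, -18.5, 0.5, 0, 0, 0], [2.9, -19.9, 0.5, 0, 0, 0], [2.9, -19.9, 2, 0, 0, 0], [2.9, -19.9, 4, 0, 0, 0]]

```text
clock: 26.48
tool_pos: [0.5715, 0.2583, 0.1195]
orientation: [-180.0, -0.1, 1.3]
force: [0.7, -0.4, -0.5]
opening: 0.0371
gripper_force: 0.0
```

Emit:
send_rows:
  plan:
    - [[0, 0, 2, 0, 0, 0], [0, 0, 4, 0, 0, 0], [0, 0, 6, 0, 0, 0], [0, 0, 6.5, 0, 0, 0], [0, 0, 6.5, 0, 0, 0], [0, 0, 6.5, 0, 0, 0], [0, 0, 6.5, 0, 0, 0]]

```text
clock: 27.07
tool_pos: [0.572, 0.2573, 0.0559]
orientation: [-180.0, -0.1, 1.2]
force: [-0.8, 0.6, 0.2]
opening: 0.0369
gripper_force: 0.0
```

```bash
python3 - <<'E'
from h import *
plan([[(.5695,.2586,.0135,1.2)]])
E
```

```text
now [0.572  0.2573 0.0559] [-1.7996e+02 -7.0000e-02  1.2200e+00] t 27.1 open 0.0369 gf 0.0 F [-0.8  0.6  0.2]
[-0.25, -0.14, 4.24, -0.04, -0.07, 0.02] rows 1.0
-
```

Emit:
send_rows:
  plan:
    - [[-0.2, -0.1, 1, 0, 0, 0], [-0.2, -0.1, 2, 0, 0, 0], [-0.2, -0.1, 3, 0, 0, 0], [-0.2, -0.1, 3.8, 0, 0, 0], [-0.2, -0.1, 4.2, 0, 0, 0], [-0.2, -0.1, 4.2, 0, 0, 0], [-0.2, -0.1, 4.2, 0, 0, 0], [-0.2, -0.1, 4.2, 0, 0, 0]]

```text
clock: 27.73
tool_pos: [0.5695, 0.2582, 0.013]
orientation: [-180.0, -0.0, 1.2]
force: [-0.4, -1.0, 0.1]
opening: 0.0367
gripper_force: 0.0
```

Emit:
send_rows:
  plan:
    - [[0, 0, 0, 0, 0, 0], [0, 0, 0, 0, 0, 0], [0, 0, 0, 0, 0, 0], [0, 0, 0, 0, 0, 0], [0, 0, 0, 0, 0, 0]]
  fingers: 0

```text
clock: 28.15
tool_pos: [0.5695, 0.2583, 0.0133]
orientation: [-180.0, -0.0, 1.2]
force: [-0.7, 0.8, 3.4]
opening: 0.0238
gripper_force: 30.0
```

Emit:
send_rows:
  plan:
    - [[0, 0, -1, 0, 0, 0], [0, 0, -3, 0, 0, 0], [0, 0, -6, 0, 0, 0], [0, 0, -9, 0, 0, 0], [0, 0, -12, 0, 0, 0], [0, 0, -13, 0, 0, 0], [0, 0, -13, 0, 0, 0]]

```text
clock: 28.73
tool_pos: [0.5705, 0.2589, 0.1462]
orientation: [-179.8, -0.2, 1.2]
force: [-0.2, 0.6, -3.5]
opening: 0.0237
gripper_force: 30.0
```

```bash
python3 - <<'E'
from h import *
n=cab(-.2008,.078); plan([[(*n,.14,A)]])
E
```

```text
now [0.5705 0.2589 0.1462] [-179.81   -0.25    1.22] t 28.7 open 0.0237 gf 30.0 F [-0.2  0.6 -3.5]
[-2.59, 36.16, 0.49, -0.22, -0.22, 16.52] rows 8.7
-
```

Emit:
send_rows:
  plan:
    - [[-0.4, 3, 0, 0, 0, 3], [-0.8, 7, 0.2, 0, 0, 8], [-1.2, 11, 0.4, 0, 0, 14], [-1.6, 15, 0.5, 0, 0, 16.5], [-2, 19, 0.5, 0, 0, 16.5], [-2.4, 23, 0.5, 0, 0, 16.5], [-2.6, 27, 0.5, 0, 0, 16.5], [-2.6, 31, 0.5, 0, 0, 16.5]]

```text
clock: 29.4
tool_pos: [0.5474, -0.0544, 0.1358]
orientation: [179.9, 0.2, -15.3]
force: [1.3, -0.0, -3.7]
opening: 0.0236
gripper_force: 30.0
```

Emit:
send_rows:
  plan:
    - [[0, 2.8, 0, 0, 0, 0], [0, 4.5, 1, 0, 0, 0], [0, 4.5, 3, 0, 0, 0], [0, 4.5, 5, 0, 0, 0], [0, 4.5, 7, 0, 0, 0], [0, 4.5, 8, 0, 0, 0], [0, 4.5, 8, 0, 0, 0], [0, 4.5, 8, 0, 0, 0]]

```text
clock: 30.07
tool_pos: [0.5365, -0.0959, 0.0563]
orientation: [179.9, 0.2, -15.3]
force: [-0.5, -0.6, -4.1]
opening: 0.0238
gripper_force: 30.0
```

```bash
python3 - <<'E'
from h import *
n=cab(-.2008,.078); plan([[(*n,.042,A)]])
E
```

```text
now [ 0.5365 -0.0959  0.0563] [179.94   0.2  -15.31] t 30.1 open 0.0238 gf 30.0 F [-0.5 -0.6 -4.1]
[1.72, 0.29, 1.43, 0.06, 0.2, -0.01] rows 0.5
-
```

Emit:
send_rows:
  plan:
    - [[0.6, 0.1, -0.5, 0, 0, 0], [1.2, 0.3, -0.5, 0, 0, 0], [1.7, 0.3, -0.5, 0, 0, 0], [1.7, 0.3, 0.2, 0, 0, 0], [1.7, 0.3, 0.8, 0, 0, 0], [1.7, 0.3, 1.2, 0, 0, 0], [1.7, 0.3, 1.2, 0, 0, 0], [1.7, 0.3, 1.2, 0, 0, 0]]

```text
clock: 30.73
tool_pos: [0.5547, -0.1033, 0.0462]
orientation: [-180.0, -0.1, -15.3]
force: [1.1, -0.4, 2.3]
opening: 0.0236
gripper_force: 30.0
```

```bash
python3 - <<'E'
from h import *
n=cab(-.2008,.078); plan([[(*n,.040,A)]])
s=snap('top'); s2=snap('scene')
a=s['img'][120:280,240:400]; b=s2['img'][140:300,160:320]
cv2.imwrite('pics/p6.png',cv2.resize(np.hstack([a,b])[:,:,::-1],None,fx=2.5,fy=2.5,interpolation=cv2.INTER_CUBIC))
E
```

```text
now [ 0.5547 -0.1033  0.0462] [-1.7997e+02 -1.2000e-01 -1.5260e+01] t 30.7 open 0.0236 gf 30.0 F [ 1.1 -0.4  2.3]
[-0.23, 0.05, 0.62, -0.03, -0.12, 0.04] rows 0.2
-
```

View pics/p6.png

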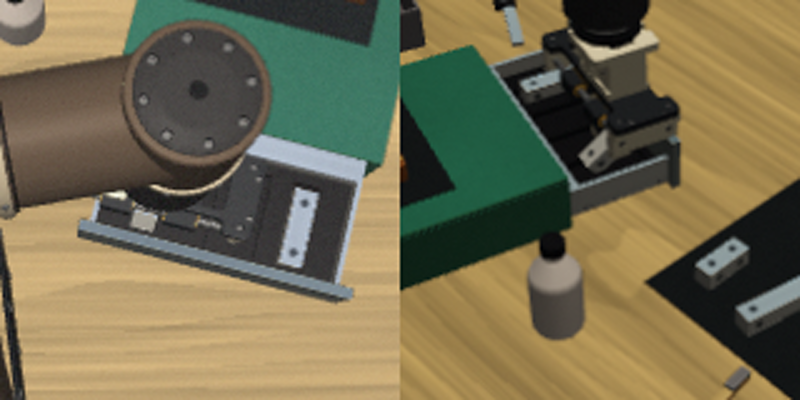

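The picture shows the block has pitched in the grip after touching the panel edge. I'll take it to the empty spot on the mat, level it and grasp it again.

Emit:
send_rows:
  plan:
    - [[0, 0, -1, 0, 0, 0], [0, 0, -3, 0, 0, 0], [0, 0, -6, 0, 0, 0], [0, 0, -9, 0, 0, 0], [0, 0, -11, 0, 0, 0], [0, 0, -11, 0, 0, 0], [0, 0, -11, 0, 0, 0]]

```text
clock: 31.42
tool_pos: [0.5531, -0.103, 0.1564]
orientation: [-179.9, -0.0, -15.3]
force: [0.8, 0.6, -5.3]
opening: 0.0238
gripper_force: 30.0
```

```bash
python3 - <<'E'
from h import *
plan([[(.45,.105,.15,0)],[(.45,.105,.05,0)]])
E
```

```text
now [ 0.5531 -0.103   0.1564] [-1.7994e+02 -3.0000e-02 -1.5310e+01] t 31.4 open 0.0238 gf 30.0 F [ 0.8  0.6 -5.3]
[-15.44, -17.34, 0.65, -0.06, -0.04, -15.31] rows 5.6
-
[0.0, -0.0, 10.0, 0.0, 0.0, 0.0] rows 2.4
-
```

Emit:
send_rows:
  plan:
    - [[-2.5, -2.9, 0.5, 0, 0, -4], [-5, -5.8, 0.5, 0, 0, -10], [-8, -8.7, 0.5, 0, 0, -15.3], [-11, -12, 0.5, 0, 0, -15.3], [-13.5, -15, 0.5, 0, 0, -15.3], [-15.4, -17.3, 0.5, 0, 0, -15.3], [-15.4, -17.3, 0.5, 0, 0, -15.3], [-15.4, -17.3, 0.5, 0, 0, -15.3]]

```text
clock: 32.08
tool_pos: [0.4487, 0.105, 0.1494]
orientation: [179.9, 0.2, 0.2]
force: [0.6, -0.4, -4.2]
opening: 0.0237
gripper_force: 30.0
```

Emit:
send_rows:
  plan:
    - [[0, 0, 3, 0, 0, 0], [0, 0, 6, 0, 0, 0], [0, 0, 9, 0, 0, 0], [0, 0, 10.5, 0, 0, 0], [0, 0, 11, 0, 0, 0], [0, 0, 11, 0, 0, 0], [0, 0, 11, 0, 0, 0]]

```text
clock: 32.67
tool_pos: [0.4509, 0.1036, 0.0409]
orientation: [180.0, 0.0, -0.0]
force: [0.7, 0.4, -3.2]
opening: 0.0238
gripper_force: 30.0
```

Emit:
send_rows:
  plan:
    - [[0, 0, 0.5, 0, 0, 0], [0, 0, 0.8, 0, 0, 0], [0, 0, 0.8, 0, 0, 0]]

```text
clock: 32.92
tool_pos: [0.4507, 0.1042, 0.0329]
orientation: [-180.0, -0.0, -0.0]
force: [-0.0, -0.3, -3.6]
opening: 0.0238
gripper_force: 30.0
```

Emit:
send_rows:
  plan:
    - [[0, 0, 0.3, 0, 0, 0], [0, 0, 0.5, 0, 0, 0], [0, 0, 0.5, 0, 0, 0]]

```text
clock: 33.17
tool_pos: [0.4502, 0.1043, 0.029]
orientation: [-180.0, 0.0, 0.0]
force: [-8.9, 1.2, 17.3]
opening: 0.0233
gripper_force: 30.0
```

Emit:
send_rows:
  plan:
    - [[0, 0, 0.2, 0, 0, 0], [0, 0, 0.4, 0, 0, 0], [0, 0, 0.4, 0, 0, 0]]

```text
clock: 33.42
tool_pos: [0.4498, 0.1041, 0.025]
orientation: [180.0, 0.0, 0.0]
force: [-9.7, -0.3, 16.7]
opening: 0.0237
gripper_force: 30.0
```

Emit:
send_rows:
  plan:
    - [[0, 0, 0.2, 0, 0, 0], [0, 0, 0.4, 0, 0, 0], [0, 0, 0.4, 0, 0, 0]]

```text
clock: 33.67
tool_pos: [0.4499, 0.104, 0.0207]
orientation: [180.0, 0.0, 0.0]
force: [-8.2, -0.1, 11.4]
opening: 0.0237
gripper_force: 30.0
```

Emit:
send_rows:
  plan:
    - [[0, 0, 0.2, 0, 0, 0], [0, 0, 0.4, 0, 0, 0], [0, 0, 0.4, 0, 0, 0]]

```text
clock: 33.92
tool_pos: [0.4501, 0.1041, 0.0165]
orientation: [180.0, 0.0, 0.0]
force: [-5.8, -0.1, 7.7]
opening: 0.0235
gripper_force: 30.0
```

Emit:
send_rows:
  plan:
    - [[0, 0, 0.2, 0, 0, 0], [0, 0, 0.3, 0, 0, 0], [0, 0, 0.3, 0, 0, 0]]

```text
clock: 34.17
tool_pos: [0.4501, 0.1041, 0.0135]
orientation: [180.0, 0.0, 0.0]
force: [-5.7, 0.7, 7.5]
opening: 0.0233
gripper_force: 30.0
```

Emit:
send_rows:
  plan:
    - [[0, 0, 0, 0, 0, 0], [0, 0, 0, 0, 0, 0], [0, 0, 0, 0, 0, 0], [0, 0, 0, 0, 0, 0]]
  fingers: 0.42

```text
clock: 34.5
tool_pos: [0.451, 0.1045, 0.013]
orientation: [-180.0, -0.0, 0.0]
force: [-0.1, -0.2, 0.5]
opening: 0.0361
gripper_force: 0.0
```

Emit:
send_rows:
  plan:
    - [[0, 0, -1, 0, 0, 0], [0, 0, -4, 0, 0, 0], [0, 0, -7, 0, 0, 0], [0, 3, -7, 0, 0, 0], [0, 7, -7, 0, 0, 0], [0, 11, -7, 0, 0, 0], [0, 15, -7, 0, 0, 0], [0, 19, -7, 0, 0, 0]]

```text
clock: 35.17
tool_pos: [0.4506, -0.0873, 0.0832]
orientation: [-180.0, -0.1, 0.1]
force: [0.9, 0.1, 0.2]
opening: 0.0368
gripper_force: 0.0
```

```bash
python3 - <<'E'
from h import *
s=snap('top','t7.png')
print(*matblocks(s),sep='\n')
for r in matblocks(s):
    if abs(r[1]-447)<15 and abs(r[2]-103)<15: plan([[(r[1]/1e3,r[2]/1e3,.085,r[5])]])
E
```

```text
(array([132., 239.]), 449.5, 327.6, 81.4, 27.0, -13.2)
(array([226., 243.]), 437.5, 84.6, 131.2, 17.7, 14.2)
(array([221., 191.]), 572.9, 97.5, 59.7, 22.7, 0.1)
(array([189., 192.]), 570.2, 180.7, 101.5, 25.9, -11.4)
```

Emit:
send_rows:
  plan:
    - [[0, 0, -3, 0, 0, 0], [0, 0, -6, 0, 0, 0], [1, 4, -7, 0, 0, 0], [2, 8, -7, 0, 0, 0], [3, 12, -7, 0, 0, 0], [4, 16, -7, 0, 0, 0], [4, 16, -7, 0, 0, 0], [4, 16, -7, 0, 0, 0]]

```text
clock: 35.88
tool_pos: [0.4905, -0.2479, 0.152]
orientation: [-180.0, 0.1, -0.2]
force: [-0.4, -0.1, -0.7]
opening: 0.0368
gripper_force: 0.0
```

```bash
python3 - <<'E'
from h import *
s=snap('top','t8.png')
print(*matblocks(s),sep='\n')
for r in matblocks(s):
    if abs(r[1]-447)<15 and abs(r[2]-103)<15: plan([[(r[1]/1e3,r[2]/1e3,.15,r[5])]])
E
```

```text
(array([158., 240.]), 446.9, 257.9, 61.0, 25.2, 0.8)
(array([219., 242.]), 441.6, 103.9, 78.5, 25.0, -0.1)
(array([189., 241.]), 446.2, 178.9, 87.3, 22.7, -3.7)
(array([132., 239.]), 449.7, 327.5, 81.7, 27.0, -13.2)
(array([221., 191.]), 572.9, 97.5, 59.7, 22.7, 0.1)
(array([189., 193.]), 570.1, 180.3, 101.4, 27.1, -10.7)
(array([214., 171.]), 633.7, 129.7, 232.5, 87.8, 65.0)
(array([118., 176.]), 601.4, 354.4, 89.6, 66.5, -1.0)
now [ 0.4903 -0.2466  0.1521] [-1.7998e+02  7.0000e-02 -1.3000e-01] t 35.9 open 0.0369 gf 0.0 F [-0.6  0.1 -1. ]
[-4.95, -35.04, 0.23, -0.02, 0.07, -0.03] rows 8.5
-
```

View pics/t8.png

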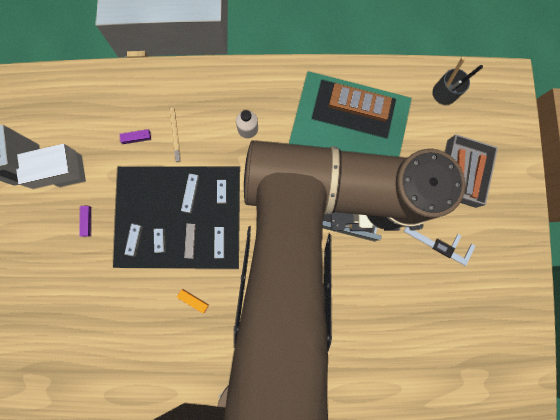

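The levelled block lies flat at px (219,242), i.e. (0.4416, 0.104). I'll regrasp it.

Emit:
send_rows:
  plan:
    - [[-1, -4, 0, 0, 0, 0], [-2, -8, 0, 0, 0, 0], [-3, -12, 0, 0, 0, 0], [-4, -16, 0, 0, 0, 0], [-4.5, -20, 0, 0, 0, 0], [-5, -24, 0, 0, 0, 0], [-5, -28, 0, 0, 0, 0], [-5, -31, 0.5, 0, 0, 0]]

```text
clock: 36.6
tool_pos: [0.44, 0.0679, 0.1492]
orientation: [-179.9, -0.2, 0.2]
force: [1.4, 0.4, 0.4]
opening: 0.0365
gripper_force: 0.0
```

Emit:
send_rows:
  plan:
    - [[0, -2.5, 1, 0, 0, 0], [0, -4, 3, 0, 0, 0], [0, -4, 6, 0, 0, 0], [0, -4, 9, 0, 0, 0], [0, -4, 10, 0, 0, 0], [0, -4, 10, 0, 0, 0], [0, -4, 10, 0, 0, 0], [0, -4, 10, 0, 0, 0]]

```text
clock: 37.27
tool_pos: [0.441, 0.1051, 0.0489]
orientation: [-180.0, -0.1, 0.1]
force: [-0.3, 0.4, -0.1]
opening: 0.0369
gripper_force: 0.0
```

```bash
python3 - <<'E'
from h import *
plan([[(.4416,.104,.0135,0)]])
E
```

```text
now [0.441  0.1051 0.0489] [-1.7995e+02 -8.0000e-02  8.0000e-02] t 37.3 open 0.0369 gf 0.0 F [-0.3  0.4 -0.1]
[0.05, 0.11, 3.54, -0.05, -0.08, 0.08] rows 0.8
-
```

Emit:
send_rows:
  plan:
    - [[0, 0.1, 1, 0, 0, 0], [0, 0.1, 2, 0, 0, 0], [0, 0.1, 3, 0, 0, 0], [0, 0.1, 3.5, 0, 0, 0], [0, 0.1, 3.5, 0, 0, 0], [0, 0.1, 3.5, 0, 0, 0], [0, 0.1, 3.5, 0, 0, 0]]

```text
clock: 37.85
tool_pos: [0.4412, 0.1036, 0.0137]
orientation: [-180.0, -0.1, 0.0]
force: [-0.5, -0.9, -0.6]
opening: 0.0367
gripper_force: 0.0
```

Emit:
send_rows:
  plan:
    - [[0, 0, 0, 0, 0, 0], [0, 0, 0, 0, 0, 0], [0, 0, 0, 0, 0, 0], [0, 0, 0, 0, 0, 0], [0, 0, 0, 0, 0, 0]]
  fingers: 0

```text
clock: 38.27
tool_pos: [0.441, 0.1035, 0.0132]
orientation: [-180.0, -0.0, 0.0]
force: [-1.1, 1.1, 5.5]
opening: 0.024
gripper_force: 30.0
```

Emit:
send_rows:
  plan:
    - [[0, 0, -1, 0, 0, 0], [0, 0, -3, 0, 0, 0], [0, 0, -6, 0, 0, 0], [0, 0, -9, 0, 0, 0], [0, 0, -12, 0, 0, 0], [0, 0, -13, 0, 0, 0], [0, 0, -13, 0, 0, 0]]

```text
clock: 38.85
tool_pos: [0.4417, 0.104, 0.1452]
orientation: [-179.8, -0.2, 0.0]
force: [1.2, 0.9, -3.5]
opening: 0.0237
gripper_force: 30.0
```

```bash
python3 - <<'E'
from h import *
n=cab(-.2008,.078); m=cab(-.195,.12); plan([[(*m,.145,A)],[(*n,.145,A)]])
E
```

```text
now [0.4417 0.104  0.1452] [-1.7984e+02 -2.2000e-01  2.0000e-02] t 38.9 open 0.0237 gf 30.0 F [ 1.2  0.9 -3.5]
[12.72, 16.82, 0.02, -0.19, -0.2, 15.32] rows 5.1
-
[-0.58, 4.2, 0.0, 0.0, 0.0, 0.0] rows 1.0
-
```

Emit:
send_rows:
  plan:
    - [[2.5, 3, 0, 0, 0, 3], [5, 6, 0, 0, 0, 8], [8, 9.5, 0, 0, 0, 14], [10.5, 13, 0, 0, 0, 15.3], [12.7, 16, 0, 0, 0, 15.3], [12.7, 16.8, 0, 0, 0, 15.3], [12.7, 16.8, 0, 0, 0, 15.3], [12.7, 16.8, 0, 0, 0, 15.3]]

```text
clock: 39.52
tool_pos: [0.5662, -0.0658, 0.1401]
orientation: [179.9, 0.2, -15.4]
force: [-0.8, 0.5, -3.9]
opening: 0.0239
gripper_force: 30.0
```

```bash
python3 - <<'E'
from h import *
n=cab(-.2014,.078); plan([[(*n,.10,A),(*n,.05,A)]])
E
```

```text
now [ 0.5662 -0.0658  0.1401] [179.92   0.25 -15.44] t 39.5 open 0.0239 gf 30.0 F [-0.8  0.5 -3.9]
[-0.39, 3.97, 4.02, 0.08, 0.25, -0.14] rows 1.4
[-0.36, 3.96, 9.02, 0.08, 0.25, -0.14] rows 2.4
-
```

Emit:
send_rows:
  plan:
    - [[-0.4, 2, 0, 0, 0, 0], [-0.4, 4, 0.5, 0, 0, 0], [-0.4, 4, 2, 0, 0, 0], [-0.4, 4, 4, 0, 0, 0], [-0.4, 4, 4, 0, 0, 0], [-0.4, 4, 4, 0, 0, 0], [-0.4, 4, 4, 0, 0, 0], [-0.4, 4, 4, 0, 0, 0]]

```text
clock: 40.18
tool_pos: [0.5539, -0.1017, 0.1038]
orientation: [-180.0, -0.1, -15.2]
force: [0.8, 0.3, -4.1]
opening: 0.0237
gripper_force: 30.0
```

```bash
python3 - <<'E'
from h import *
n=cab(-.2014,.078); plan([[(*n,.039,A)]])
E
```

```text
now [ 0.5539 -0.1017  0.1038] [-1.7998e+02 -8.0000e-02 -1.5220e+01] t 40.2 open 0.0237 gf 30.0 F [ 0.8  0.3 -4.1]
[-0.19, 0.19, 6.48, -0.02, -0.08, 0.08] rows 1.6
-
```

Emit:
send_rows:
  plan:
    - [[-0.2, 0.2, 1, 0, 0, 0], [-0.2, 0.2, 2.5, 0, 0, 0], [-0.2, 0.2, 4, 0, 0, 0], [-0.2, 0.2, 5.5, 0, 0, 0], [-0.2, 0.2, 6.2, 0, 0, 0], [-0.2, 0.2, 6.2, 0, 0, 0], [-0.2, 0.2, 6.2, 0, 0, 0], [-0.2, 0.2, 6.2, 0, 0, 0]]

```text
clock: 40.85
tool_pos: [0.5515, -0.1037, 0.0416]
orientation: [-180.0, -0.1, -15.3]
force: [0.3, 0.1, -4.2]
opening: 0.0239
gripper_force: 30.0
```

```bash
python3 - <<'E'
from h import *
n=cab(-.2014,.078); plan([[(*n,.0285,A)]])
E
```

```text
now [ 0.5515 -0.1037  0.0416] [-1.7998e+02 -7.0000e-02 -1.5270e+01] t 40.9 open 0.0239 gf 30.0 F [ 0.3  0.1 -4.2]
[0.0, -0.07, 1.31, -0.02, -0.07, 0.03] rows 0.3
-
```

Emit:
send_rows:
  plan:
    - [[0, -0.1, 0.3, 0, 0, 0], [0, -0.1, 0.6, 0, 0, 0], [0, -0.1, 0.6, 0, 0, 0]]

```text
clock: 41.1
tool_pos: [0.5519, -0.1026, 0.0353]
orientation: [-180.0, -0.1, -15.3]
force: [-0.0, 1.4, 1.7]
opening: 0.0237
gripper_force: 30.0
```

Emit:
send_rows:
  plan:
    - [[0, 0, 0.3, 0, 0, 0], [0, 0, 0.5, 0, 0, 0], [0, 0, 0.6, 0, 0, 0], [0, 0, 0.6, 0, 0, 0]]

```text
clock: 41.43
tool_pos: [0.5546, -0.1031, 0.032]
orientation: [-180.0, -0.4, -15.2]
force: [-0.4, -2.6, 20.0]
opening: 0.0238
gripper_force: 30.0
```

Emit:
send_rows:
  plan:
    - [[0, 0, -0.6, 0, 0, 0], [0, 0, -0.9, 0, 0, 0], [0, 0, -0.9, 0, 0, 0], [0, 0, -0.9, 0, 0, 0]]

```text
clock: 41.77
tool_pos: [0.5504, -0.1027, 0.0373]
orientation: [180.0, 0.1, -15.3]
force: [-0.0, 0.0, -3.4]
opening: 0.0241
gripper_force: 30.0
```

```bash
python3 - <<'E'
from h import *
n=cab(-.2014,.078); plan([[(*n,.0285,A)]])
s=snap('top'); s2=snap('scene'); g=s['img'].min(2)
c=proj(s,[[*cab(-.2,-.078),.042]])[0].astype(int); print(c)
m=np.zeros(g.shape,bool); m[c[1]-22:c[1]+22,c[0]-9:c[0]+12]=1
for r in rects(s,m&(g>125),.042):
    d=np.array(r[1:3])/1e3-C; a=np.radians(A); print(r, 'cab',d@[np.cos(a),np.sin(a)],d@[-np.sin(a),np.cos(a)])
# slot edges along y at land height, row profiles
gg=cv2.cvtColor(s['img'],cv2.COLOR_RGB2GRAY)
for x in (-.235,-.23):
    ys=np.arange(-.125,.126,.002); uv=proj(s,np.array([[*cab(x,y),.026] for y in ys])).astype(np.float32)
    print([int(v) for v in cv2.remap(gg,uv[:,0],uv[:,1],cv2.INTER_LINEAR).ravel()])
b=s2['img'][150:270,170:290]; a=s['img'][140:260,250:370]
cv2.imwrite('pics/p9.png',cv2.resize(np.hstack([a,b])[:,:,::-1],None,fx=3.3,fy=3.3,interpolation=cv2.INTER_CUBIC))
E
```

```text
now [ 0.5504 -0.1027  0.0373] [ 1.7999e+02  6.0000e-02 -1.5310e+01] t 41.8 open 0.0241 gf 30.0 F [-0.   0.  -3.4]
[0.13, -0.0, 0.88, 0.01, 0.06, -0.01] rows 0.2
-
[358 212]
(array([359., 211.]), 515.6, -255.1, 81.0, 26.6, -15.2) cab -0.1961103551082667 -0.07822057670018505
[65, 57, 57, 59, 58, 56, 54, 53, 56, 54, 53, 55, 58, 55, 54, 55, 62, 70, 71, 84, 95, 97, 90, 77, 81, 96, 97, 94, 88, 77, 66, 60, 57, 57, 58, 57, 56, 55, 55, 54, 54, 53, 53, 55, 53, 56, 57, 57, 56, 58, 58, 58, 58, 58, 58, 59, 58, 59, 58, 57, 56, 56, 59, 59, 53, 57, 57, 55, 51, 54, 55, 57, 59, 55, 57, 59, 58, 58, 59, 59, 57, 59, 58, 57, 55, 59, 60, 59, 58, 59, 60, 59, 59, 59, 75, 129, 186, 194, 183, 179, 182, 184, 188, 182, 178, 182, 165, 119, 73, 58, 60, 60, 59, 58, 60, 60, 59, 60, 60, 60, 59, 59, 59, 60, 82, 147]
[65, 56, 57, 54, 54, 55, 55, 53, 53, 54, 54, 55, 54, 54, 54, 65, 119, 165, 188, 186, 183, 182, 183, 185, 184, 185, 186, 179, 145, 102, 65, 56, 56, 58, 59, 54, 54, 55, 53, 54, 54, 50, 46, 54, 56, 56, 56, 58, 63, 65, 63, 63, 75, 86, 94, 107, 91, 73, 61, 56, 58, 59, 58, 58, 59, 60, 59, 52, 54, 57, 58, 57, 57, 58, 59, 47, 38, 42, 43, 39, 37, 40, 44, 44, 41, 36, 37, 45, 44, 40, 36, 43, 53, 55, 79, 174, 188, 188, 186, 183, 180, 180, 181, 182, 184, 186, 169, 105, 62, 44, 39, 37, 37, 42, 44, 41, 35, 34, 38, 44, 40, 36, 37, 41, 62, 132]
```

View pics/p9.png

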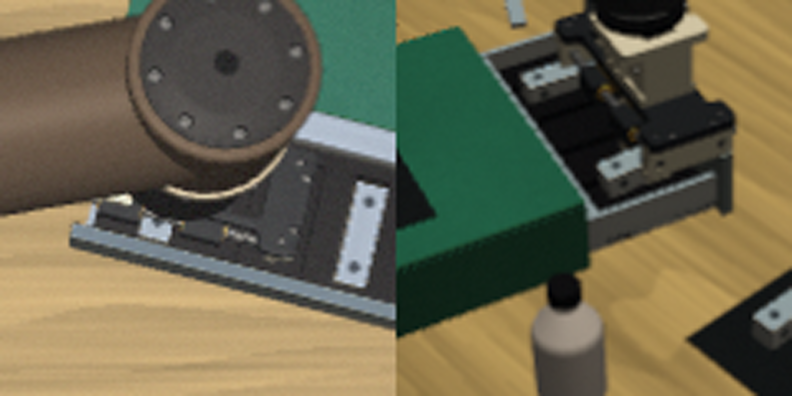

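```bash
cat >> h.py <<'E'
def panel(s,y0=-.11,y1=-.06):
    """panel centre along cabinet x from top-face edges at z=.076"""
    g=cv2.cvtColor(s['img'],cv2.COLOR_RGB2GRAY); r=[]
    for y in np.linspace(y0,y1,9):
        xs=np.arange(-.275,-.12,.0005); uv=proj(s,np.array([[*cab(x,y),.076] for x in xs])).astype(np.float32)
        v=cv2.remap(g,uv[:,0],uv[:,1],cv2.INTER_LINEAR).ravel(); m=(v>95)&(v<148)
        n,l=cv2.connectedComponents(m.astype(np.uint8).reshape(-1,1)); 
        for k in range(1,n):
            q=xs[l.ravel()==k]
            if .008<np.ptp(q)<.014: r.append(q.mean())
    return np.round(np.median(r),4),len(r)
E
python3 - <<'E'
from h import *
s=snap('top'); print(panel(s), panel(s,-.12,.1))
g=cv2.cvtColor(s['img'],cv2.COLOR_RGB2GRAY)
for y in (-.1,-.06):
    xs=np.arange(-.28,-.24,.002); uv=proj(s,np.array([[*cab(x,y),.076] for x in xs])).astype(np.float32)
    print([int(v) for v in cv2.remap(g,uv[:,0],uv[:,1],cv2.INTER_LINEAR).ravel()])
E
```

```text
(np.float64(-0.2521), 14) (np.float64(-0.2524), 8)
[168, 171, 171, 170, 170, 167, 165, 137, 86, 67, 61, 98, 134, 136, 138, 136, 123, 88, 58, 54, 56]
[170, 167, 163, 162, 163, 172, 176, 136, 79, 64, 60, 103, 139, 138, 137, 138, 122, 86, 57, 77, 106]
```

The drawer was nudged in by 8 mm when the tilted block dragged on its cover, so nest3 is now at cabinet x ≈ −0.1925. I'll shift the target to match.

```bash
python3 - <<'E'
from h import *
n=cab(-.1931,.0775); plan([[(*n,.041,A)]])
E
```

```text
now [ 0.5505 -0.1027  0.0371] [ 1.7998e+02  7.0000e-02 -1.5300e+01] t 41.9 open 0.0233 gf 30.0 F [ 0.2 -0.1 -4.1]
[0.96, 0.04, -0.39, 0.02, 0.07, 0.0] rows 0.2
-
```

Emit:
send_rows:
  plan:
    - [[0, 0, -0.4, 0, 0, 0], [0.5, 0, -0.4, 0, 0, 0], [1, 0, -0.4, 0, 0, 0], [1, 0, -0.4, 0, 0, 0], [1, 0, -0.4, 0, 0, 0], [1, 0, -0.4, 0, 0, 0]]

```text
clock: 42.42
tool_pos: [0.5606, -0.1054, 0.0416]
orientation: [180.0, 0.0, -15.3]
force: [0.0, 0.4, -3.8]
opening: 0.0234
gripper_force: 30.0
```

Emit:
send_rows:
  plan:
    - [[0, 0, 0.3, 0, 0, 0], [0, 0, 0.6, 0, 0, 0], [0, 0, 0.6, 0, 0, 0], [0, 0, 0.6, 0, 0, 0]]

```text
clock: 42.75
tool_pos: [0.5603, -0.1054, 0.0354]
orientation: [180.0, 0.0, -15.3]
force: [0.0, -0.4, -3.6]
opening: 0.024
gripper_force: 30.0
```

Emit:
send_rows:
  plan:
    - [[0, 0, 0.2, 0, 0, 0], [0, 0, 0.4, 0, 0, 0], [0, 0, 0.4, 0, 0, 0]]

```text
clock: 43.0
tool_pos: [0.5609, -0.1053, 0.0318]
orientation: [-180.0, -0.0, -15.3]
force: [-1.1, -0.2, 0.1]
opening: 0.0237
gripper_force: 30.0
```

Emit:
send_rows:
  plan:
    - [[0, 0, 0.2, 0, 0, 0], [0, 0, 0.2, 0, 0, 0], [0, 0, 0.2, 0, 0, 0]]

```text
clock: 43.25
tool_pos: [0.5614, -0.1054, 0.0303]
orientation: [-180.0, -0.1, -15.3]
force: [-0.1, -0.8, 1.4]
opening: 0.0238
gripper_force: 30.0
```

```bash
python3 - <<'E'
from h import *
n=cab(-.1931,.0775); plan([[(*n,.03,A)]])
s=snap('top'); s2=snap('scene'); print(panel(s))
b=s2['img'][170:250,190:290]; 
cv2.imwrite('pics/p10.png',cv2.resize(b[:,:,::-1],None,fx=7,fy=7,interpolation=cv2.INTER_CUBIC))
E
```

```text
now [ 0.5614 -0.1054  0.0303] [-1.7998e+02 -8.0000e-02 -1.5270e+01] t 43.2 open 0.0238 gf 30.0 F [-0.1 -0.8  1.4]
[-0.17, 0.07, 0.03, -0.02, -0.08, 0.03] rows 0.0
-
(np.float64(-0.2507), 13)
```

View pics/p10.png

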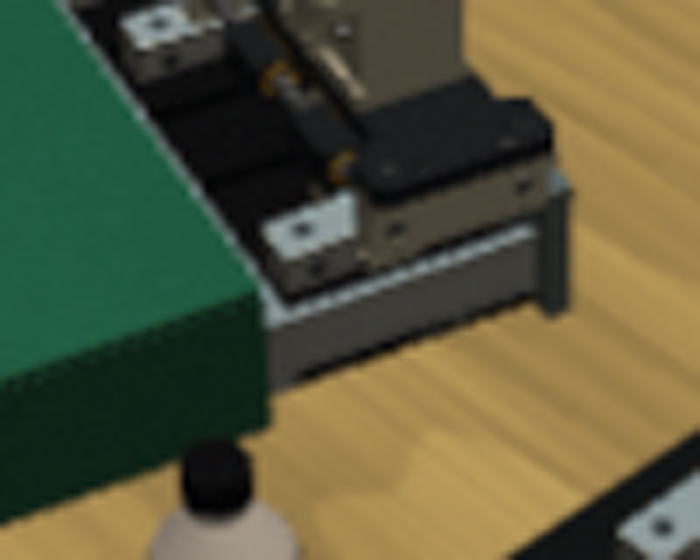

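Emit:
send_rows:
  plan:
    - [[0, 0, 0, 0, 0, 0], [0, 0, 0, 0, 0, 0], [0, 0, 0, 0, 0, 0], [0, 0, 0, 0, 0, 0]]
  fingers: 0.42

```text
clock: 43.68
tool_pos: [0.5605, -0.1053, 0.0296]
orientation: [180.0, 0.0, -15.3]
force: [-0.1, 0.3, -0.0]
opening: 0.0364
gripper_force: 0.0
```

Emit:
send_rows:
  plan:
    - [[0, 0, -1, 0, 0, 0], [0, 0, -3, 0, 0, 0], [0, 0, -6, 0, 0, 0], [0, 0, -9, 0, 0, 0], [0, 0, -12, 0, 0, 0], [0, -4, -12, 0, 0, 0], [0, -8, -12, 0, 0, 0], [0, -12, -12, 0, 0, 0]]

```text
clock: 44.35
tool_pos: [0.5928, 0.0113, 0.1518]
orientation: [-179.9, -0.1, -15.4]
force: [1.6, 0.0, 0.4]
opening: 0.0369
gripper_force: 0.0
```

Emit:
send_rows:
  plan:
    - [[0, -4, 0, 0, 0, 0], [0, -8, 0, 0, 0, 0], [0, -12, 0, 0, 0, 0], [0, -16, 0, 0, 0, 0], [0, -16, 0, 0, 0, 0]]

```text
clock: 44.77
tool_pos: [0.6362, 0.1708, 0.1502]
orientation: [-179.9, -0.1, -15.0]
force: [0.0, 0.4, 0.6]
opening: 0.0366
gripper_force: 0.0
```

```bash
cat >> h.py <<'E'
def nestblocks(s,th=125):
    g=s['img'].min(2); m=np.zeros(g.shape,np.uint8)
    q=proj(s,[[*cab(x,y),.042] for x,y in ((-.244,-.118),(-.244,.118),(-.142,.118),(-.142,-.118))])
    cv2.fillPoly(m,[q.astype(np.int32)],1); a=np.radians(A)
    for r in rects(s,(m>0)&(g>th),.042,60):
        d=np.array(r[1:3])/1e3-C; print('cab x %.4f y %.4f'%(d@[np.cos(a),np.sin(a)],d@[-np.sin(a),np.cos(a)]),r[3:])
E
python3 - <<'E'
from h import *
s=snap('top'); s2=snap('scene'); print(panel(s),panel(s,-.12,.12)); nestblocks(s)
a=s['img'][130:250,250:400]; b=s2['img'][140:260,160:310]
cv2.imwrite('pics/p11.png',cv2.resize(np.vstack([a,b])[:,:,::-1],None,fx=2.5,fy=2.5,interpolation=cv2.INTER_CUBIC))
E
```

```text
(np.float64(-0.251), 10) (np.float64(-0.251), 9)
cab x -0.1948 y -0.0782 (81.0, 26.9, -15.0)
cab x -0.1918 y 0.0776 (81.0, 25.4, -15.2)
```

View pics/p11.png

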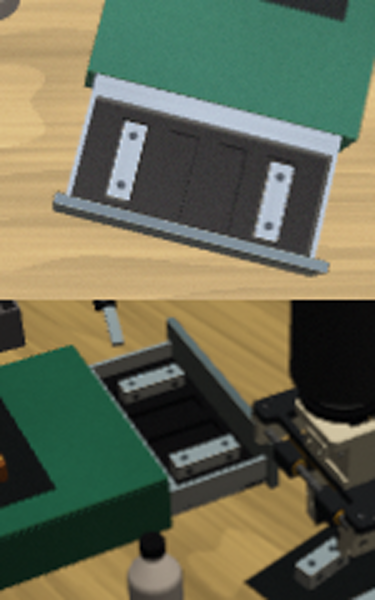

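```bash
python3 - <<'E'
from h import *
s=snap('top'); print(*matblocks(s),sep='\n')
plan([[(.4497,.3275,.15,-12.3)]])
E
```

```text
(array([158., 240.]), 447.0, 257.9, 61.0, 25.2, 0.8)
(array([189., 241.]), 446.2, 179.0, 87.3, 22.5, -3.7)
(array([132., 239.]), 449.7, 327.5, 81.7, 27.0, -13.2)
(array([221., 191.]), 572.9, 97.5, 59.7, 22.7, 0.1)
(array([189., 192.]), 570.2, 180.4, 101.5, 26.5, -11.4)
now [0.6342 0.1652 0.1499] [ 1.7998e+02  3.0000e-02 -1.5220e+01] t 44.9 open 0.0367 gf 0.0 F [ 0.4 -0.1 -0.3]
[-22.06, -10.82, -0.0, 0.02, 0.03, -2.92] rows 5.9
-
```

Emit:
send_rows:
  plan:
    - [[-3.5, -1.8, 0, 0, 0, -2.9], [-7, -3.5, 0, 0, 0, -2.9], [-11, -5.4, 0, 0, 0, -2.9], [-15, -7.3, 0, 0, 0, -2.9], [-19, -9.3, 0, 0, 0, -2.9], [-22.1, -10.8, 0, 0, 0, -2.9], [-22.1, -10.8, 1, 0, 0, -2.9], [-22.1, -10.8, 2, 0, 0, -2.9]]

```text
clock: 45.58
tool_pos: [0.4489, 0.328, 0.131]
orientation: [-179.9, -0.1, -12.2]
force: [0.5, -0.2, 0.4]
opening: 0.0366
gripper_force: 0.0
```

Emit:
send_rows:
  plan:
    - [[0, 0, 2, 0, 0, 0], [0, 0, 5, 0, 0, 0], [0, 0, 7, 0, 0, 0], [0, 0, 8, 0, 0, 0], [0, 0, 8, 0, 0, 0], [0, 0, 8, 0, 0, 0], [0, 0, 8, 0, 0, 0], [0, 0, 8, 0, 0, 0]]

```text
clock: 46.25
tool_pos: [0.4507, 0.3276, 0.0512]
orientation: [-179.9, -0.1, -12.4]
force: [-0.5, -0.5, 1.2]
opening: 0.0369
gripper_force: 0.0
```

```bash
python3 - <<'E'
from h import *
plan([[(.4497,.3275,.0135,-12.3)]])
E
```

```text
now [0.4507 0.3276 0.0512] [-1.7988e+02 -6.0000e-02 -1.2410e+01] t 46.2 open 0.0369 gf 0.0 F [-0.5 -0.5  1.2]
[-0.1, 0.04, 3.77, -0.12, -0.06, -0.11] rows 0.9
-
```

Emit:
send_rows:
  plan:
    - [[-0.1, 0, 1, 0, 0, 0], [-0.1, 0, 2, 0, 0, 0], [-0.1, 0, 3, 0, 0, 0], [-0.1, 0, 3.7, 0, 0, 0], [-0.1, 0, 3.7, 0, 0, 0], [-0.1, 0, 3.7, 0, 0, 0], [-0.1, 0, 3.7, 0, 0, 0]]

```text
clock: 46.83
tool_pos: [0.4489, 0.3275, 0.0127]
orientation: [180.0, -0.0, -12.4]
force: [-0.3, -0.2, -0.3]
opening: 0.0369
gripper_force: 0.0
```

Emit:
send_rows:
  plan:
    - [[0, 0, 0, 0, 0, 0], [0, 0, 0, 0, 0, 0], [0, 0, 0, 0, 0, 0], [0, 0, 0, 0, 0, 0], [0, 0, 0, 0, 0, 0]]
  fingers: 0

```text
clock: 47.25
tool_pos: [0.4491, 0.3278, 0.0132]
orientation: [-179.9, -0.0, -12.4]
force: [0.1, 1.1, 1.7]
opening: 0.0238
gripper_force: 30.0
```

Emit:
send_rows:
  plan:
    - [[0, 0, -1, 0, 0, 0], [0, 0, -3, 0, 0, 0], [0, 0, -6, 0, 0, 0], [0, 0, -9, 0, 0, 0], [0, 0, -12, 0, 0, 0], [0, 0, -13, 0, 0, 0], [0, 0, -13, 0, 0, 0]]

```text
clock: 47.83
tool_pos: [0.4497, 0.3284, 0.146]
orientation: [-179.7, -0.1, -12.4]
force: [0.4, 0.8, -5.1]
opening: 0.0237
gripper_force: 30.0
```

```bash
python3 - <<'E'
from h import *
plan([[(.50,.08,.15,A)],[(*cab(-.191,-.026),.145,A)]])
E
```

```text
now [0.4497 0.3284 0.146 ] [-1.7972e+02 -1.2000e-01 -1.2380e+01] t 47.8 open 0.0237 gf 30.0 F [ 0.4  0.8 -5.1]
[10.24, 23.19, -0.49, -0.28, -0.12, 2.92] rows 6.1
-
[10.86, 26.69, 0.5, 0.0, 0.0, 0.0] rows 6.9
-
```

Emit:
send_rows:
  plan:
    - [[1, 3, 0, 0, 0, 1], [3, 6.5, -0.2, 0, 0, 2], [4.5, 10.5, -0.5, 0, 0, 2.9], [6, 14.5, -0.5, 0, 0, 2.9], [8, 18, -0.5, 0, 0, 2.9], [9.5, 21.5, -0.5, 0, 0, 2.9], [10.2, 23.2, -0.5, 0, 0, 2.9], [10.2, 23.2, -0.5, 0, 0, 2.9]]

```text
clock: 48.5
tool_pos: [0.4971, 0.0748, 0.1456]
orientation: [179.8, 0.2, -15.5]
force: [-0.6, -0.7, -3.9]
opening: 0.0238
gripper_force: 30.0
```

Emit:
send_rows:
  plan:
    - [[1.5, 3.5, 0, 0, 0, 0], [3, 7.5, 0, 0, 0, 0], [4.5, 11.5, 0, 0, 0, 0], [6, 15.5, 0, 0, 0, 0], [8, 19.5, 0, 0, 0, 0], [10, 23.5, 0, 0, 0, 0], [10.8, 26, 0, 0, 0, 0], [10.8, 26.7, 0, 0, 0, 0]]

```text
clock: 49.17
tool_pos: [0.5318, -0.2111, 0.1453]
orientation: [179.9, 0.2, -15.5]
force: [0.9, -0.2, -4.0]
opening: 0.0238
gripper_force: 30.0
```

Emit:
send_rows:
  plan:
    - [[0, 0, 0, 0, 0, 0], [0, 0, 0, 0, 0, 0], [0, 0, 0, 0, 0, 0], [0, 0, 0, 0, 0, 0]]

```text
clock: 49.5
tool_pos: [0.5323, -0.2059, 0.1473]
orientation: [-180.0, 0.0, -15.2]
force: [0.6, -0.4, -3.2]
opening: 0.0236
gripper_force: 30.0
```

```bash
python3 - <<'E'
from h import *
s=snap('top');print(panel(s,-.12,.12)); plan([[(*cab(-.1916,-.026),.10,A)]])
E
```

```text
(np.float64(-0.224), 8)
now [ 0.5325 -0.2059  0.1476] [-1.7999e+02  2.0000e-02 -1.5200e+01] t 49.5 open 0.0236 gf 30.0 F [ 0.1  0.4 -3.8]
[0.12, -0.03, 4.76, -0.01, 0.02, 0.1] rows 1.1
-
```

Emit:
send_rows:
  plan:
    - [[0.1, 0, 2, 0, 0, 0], [0.1, 0, 4, 0, 0, 0], [0.1, 0, 6, 0, 0, 0], [0.1, 0, 8, 0, 0, 0], [0.1, 0, 9.5, 0, 0, 0], [0.1, 0, 10.5, 0, 0, 0], [0.1, 0, 10.5, 0, 0, 0], [0.1, 0, 10.5, 0, 0, 0]]

```text
clock: 50.22
tool_pos: [0.5336, -0.2069, 0.0429]
orientation: [180.0, 0.0, -15.2]
force: [-0.1, -0.2, -3.5]
opening: 0.0238
gripper_force: 30.0
```

Emit:
send_rows:
  plan:
    - [[0, 0, 0, 0, 0, 0], [0, 0, 0, 0, 0, 0], [0, 0, 0, 0, 0, 0], [0, 0, 0, 0, 0, 0]]

```text
clock: 50.55
tool_pos: [0.5339, -0.2074, 0.0436]
orientation: [-180.0, -0.1, -15.3]
force: [0.8, 0.2, -2.3]
opening: 0.024
gripper_force: 30.0
```

```bash
python3 - <<'E'
from h import *
s=snap('top');print(panel(s,-.12,-.07),panel(s,-.03,.12)); plan([[(*cab(-.1916,-.026),.0375,A)]])
E
```

```text
(np.float64(-0.2508), 9) (np.float64(-0.2508), 9)
now [ 0.5338 -0.2075  0.0435] [-1.7998e+02 -7.0000e-02 -1.5290e+01] t 50.6 open 0.0241 gf 30.0 F [ 0.1  0.2 -3.4]
[-0.05, -0.15, 0.6, -0.02, -0.07, 0.01] rows 0.1
-
```

Emit:
send_rows:
  plan:
    - [[0, -0.1, 0.2, 0, 0, 0], [0, -0.1, 0.5, 0, 0, 0], [0, -0.1, 0.8, 0, 0, 0], [0, -0.1, 1.0, 0, 0, 0], [0, -0.1, 1.0, 0, 0, 0]]

```text
clock: 51.02
tool_pos: [0.5332, -0.2064, 0.032]
orientation: [180.0, 0.1, -15.3]
force: [-0.6, -0.2, -4.6]
opening: 0.0237
gripper_force: 30.0
```

Emit:
send_rows:
  plan:
    - [[0, 0, 0.2, 0, 0, 0], [0, 0, 0.3, 0, 0, 0], [0, 0, 0.4, 0, 0, 0], [0, 0, 0.4, 0, 0, 0]]

```text
clock: 51.35
tool_pos: [0.5336, -0.2064, 0.0286]
orientation: [180.0, 0.0, -15.3]
force: [1.1, 0.1, -2.4]
opening: 0.0238
gripper_force: 30.0
```

Emit:
send_rows:
  plan:
    - [[0, 0, 0, 0, 0, 0], [0, 0, 0, 0, 0, 0], [0, 0, 0, 0, 0, 0], [0, 0, 0, 0, 0, 0]]
  fingers: 0.37

```text
clock: 51.68
tool_pos: [0.5342, -0.2065, 0.0292]
orientation: [-180.0, -0.1, -15.3]
force: [0.8, 0.3, -0.7]
opening: 0.0323
gripper_force: 0.0
```

Emit:
send_rows:
  plan:
    - [[0, 0, -1, 0, 0, 0], [0, 0, -3, 0, 0, 0], [0, 0, -6, 0, 0, 0], [0, 0, -9, 0, 0, 0], [0, 0, -12, 0, 0, 0], [0, -4, -12, 0, 0, 0], [0, -8, -12, 0, 0, 0], [0, -12, -12, 0, 0, 0]]

```text
clock: 52.35
tool_pos: [0.5658, -0.0899, 0.1509]
orientation: [-179.9, -0.2, -15.4]
force: [0.8, 0.0, -1.0]
opening: 0.0323
gripper_force: 0.0
```

Emit:
send_rows:
  plan:
    - [[0, -4, 0, 0, 0, 0], [0, -8, 0, 0, 0, 0], [0, -12, 0, 0, 0, 0], [0, -16, 0, 0, 0, 0], [0, -20, 0, 0, 0, 0], [0, -20, 0, 0, 0, 0]]

```text
clock: 52.85
tool_pos: [0.6201, 0.1082, 0.1497]
orientation: [-179.9, -0.1, -15.0]
force: [1.8, -0.6, 0.4]
opening: 0.0324
gripper_force: 0.0
```

```bash
python3 - <<'E'
from h import *
s=snap('top','t12.png'); s2=snap('scene','s12.png'); print(panel(s,-.12,.12)); nestblocks(s)
a=s['img'][120:270,240:400]; b=s2['img'][140:290,160:320]
cv2.imwrite('pics/p12.png',cv2.resize(np.hstack([a,b])[:,:,::-1],None,fx=2.5,fy=2.5,interpolation=cv2.INTER_CUBIC))
P=s2['img'].min(2)
# scene: project the tops of blocks at seated height for comparison
for x,y in ((-.1948,-.0782),(-.191,-.026),(-.1918,.0776)):
    for z in (.042,.05): print(np.round(proj(s2,[[*cab(x-.03,y),z],[*cab(x+.03,y),z]]),1).tolist())
plan([[(*cab(-.33,0),.16,A)]])
E
```

```text
(np.float64(-0.2509), 6)
cab x -0.1948 y -0.0780 (81.1, 27.1, -15.4)
cab x -0.1900 y -0.0268 (81.8, 26.8, -15.7)
cab x -0.1915 y 0.0805 (81.6, 25.0, -15.2)
[[229.0, 167.1], [211.3, 172.7]]
[[228.9, 165.0], [211.2, 170.6]]
[[235.2, 176.6], [217.1, 182.4]]
[[235.1, 174.5], [217.0, 180.3]]
[[250.9, 195.9], [232.2, 202.2]]
[[250.8, 193.7], [232.1, 200.1]]
now [0.6183 0.104  0.1493] [-1.7999e+02 -1.0000e-02 -1.5130e+01] t 53.0 open 0.0324 gf 0.0 F [-0.6  0.   0.4]
[-13.9, 29.49, -1.08, -0.01, -0.01, 0.17] rows 7.8
-
```

View pics/p12.png

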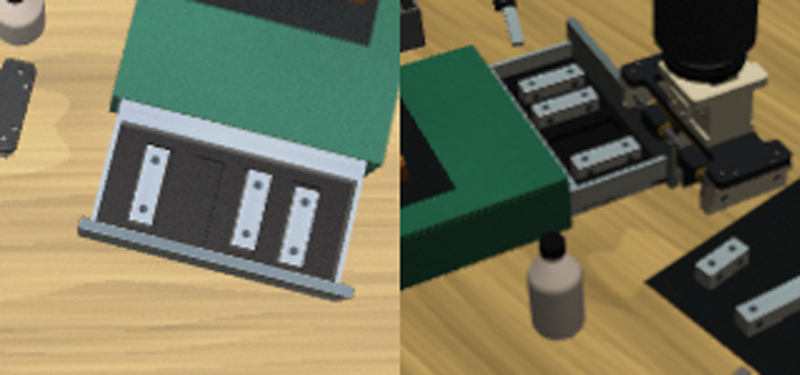

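```bash
python3 - <<'E'
from h import *
s=snap('top'); s2=snap('scene')
def cent(s,box,th,n):
    g=s['img'].min(2); m=np.zeros(g.shape,np.uint8); cv2.fillPoly(m,[box.astype(np.int32)],1)
    cs,_=cv2.findContours(((m>0)&(g>th)).astype(np.uint8),cv2.RETR_EXTERNAL,cv2.CHAIN_APPROX_NONE)
    out=[]
    for c in cs:
        if cv2.contourArea(c)>60: out.append(cv2.minAreaRect(c)[0])
    return out
q=[(-.244,-.118),(-.244,.118),(-.142,.118),(-.142,-.118)]
a=cent(s,proj(s,[[*cab(x,y),.042] for x,y in q]),125,3)
b=cent(s2,proj(s2,[[*cab(x,y),.042] for x,y in q]),88,3)
print(a,b)
for u in a:
    for v in b:
        X,e=tri(s,u,s2,v)
        if e<.006: print(X.round(4),round(e,4))
print(*matblocks(s),sep='\n')
E
```

```text
[(359.1081848144531, 210.2901611328125), (340.1176452636719, 203.5294189453125), (299.2646789550781, 193.441162109375)] [(241.56236267089844, 200.67820739746094), (225.4697723388672, 180.40428161621094), (220.26869201660156, 170.75979614257812)]
[ 0.517  -0.2558  0.0384] 0.0004
[ 0.5355 -0.2079  0.0378] 0.0008
[ 0.5626 -0.1038  0.038 ] 0.0008
(array([158., 240.]), 446.9, 257.9, 61.0, 25.2, 0.8)
(array([189., 241.]), 446.2, 178.9, 87.3, 22.7, -3.7)
(array([221., 191.]), 572.9, 97.5, 59.7, 22.7, 0.1)
(array([189., 193.]), 570.1, 180.3, 101.4, 27.1, -10.7)
```

All three 80 mm blocks sit at the same height in nests 0, 1 and 3, and the mat is as it should be. Next I close the drawer with shut fingers.

Emit:
send_rows:
  plan:
    - [[-2, 4, 0, 0, 0, 0], [-4, 8, 0, 0, 0, 0], [-6, 12, 0, 0, 0, 0], [-8, 15.5, 0, 0, 0, 0], [-10, 19, 0, 0, 0, 0], [-12, 23, 0, 0, 0, 0], [-13.5, 26.5, 0, 0, 0, 0], [-13.9, 29, 0, 0, 0, 0]]
  fingers: 0

```text
clock: 53.72
tool_pos: [0.4035, -0.1431, 0.1493]
orientation: [-180.0, -0.0, -15.4]
force: [1.2, -0.8, -0.5]
opening: 0.0003
gripper_force: 0.0
```

Emit:
send_rows:
  plan:
    - [[0, 0.5, 2, 0, 0, 0], [0, 0.5, 4, 0, 0, 0], [0, 0.5, 6, 0, 0, 0], [0, 0.5, 8, 0, 0, 0], [0, 0.5, 10, 0, 0, 0], [0, 0.5, 10.7, 0, 0, 0], [0, 0.5, 10.7, 0, 0, 0], [0, 0.5, 10.7, 0, 0, 0]]

```text
clock: 54.38
tool_pos: [0.4061, -0.1462, 0.0424]
orientation: [180.0, 0.0, -15.3]
force: [0.3, -0.4, 0.4]
opening: 0.0007
gripper_force: 0.0
```

```bash
python3 - <<'E'
from h import *
plan([[(*cab(-.27),.043,A),(*cab(-.165),.043,A)]])
E
```

```text
now [ 0.4061 -0.1462  0.0424] [179.98   0.   -15.33] t 54.4 open 0.0007 gf 0.0 F [ 0.3 -0.4  0.4]
[6.04, -0.21, -0.06, 0.02, 0.0, -0.03] rows 1.5
[16.54, -0.21, -0.07, 0.02, 0.0, -0.03] rows 4.0
-
```

Emit:
send_rows:
  plan:
    - [[2, -0.2, 0, 0, 0, 0], [4, -0.2, 0, 0, 0, 0], [5.5, -0.2, 0, 0, 0, 0], [6.5, -0.2, 0, 0, 0, 0], [7.5, -0.2, 0, 0, 0, 0], [8.5, -0.2, 0, 0, 0, 0], [9.5, -0.2, 0, 0, 0, 0], [10.5, -0.2, 0, 0, 0, 0]]

```text
clock: 55.05
tool_pos: [0.5086, -0.1717, 0.0421]
orientation: [-180.0, -0.0, -15.3]
force: [-1.4, 0.3, 1.0]
opening: 0.0005
gripper_force: 0.9
```

Emit:
send_rows:
  plan:
    - [[1, 0, 0, 0, 0, 0], [2, 0, 0, 0, 0, 0], [3, 0, 0, 0, 0, 0], [4, 0, 0, 0, 0, 0], [5, 0, 0, 0, 0, 0], [5.5, 0, 0, 0, 0, 0], [5.8, 0, 0, 0, 0, 0], [5.8, 0, 0, 0, 0, 0]]

```text
clock: 55.72
tool_pos: [0.5639, -0.1868, 0.0413]
orientation: [180.0, 0.1, -15.3]
force: [-3.9, 0.1, 1.4]
opening: 0.0005
gripper_force: 2.1
```

```bash
python3 - <<'E'
from h import *
plan([[(*cab(-.1515),.043,A),(*cab(-.143),.043,A)]])
E
```

```text
now [ 0.5639 -0.1868  0.0413] [ 1.7999e+02  9.0000e-02 -1.5310e+01] t 55.7 open 0.0005 gf 2.1 F [-3.9  0.1  1.4]
[1.61, 0.04, -0.17, 0.01, 0.09, -0.01] rows 0.4
[2.46, 0.04, -0.18, 0.01, 0.09, -0.01] rows 0.6
-
```

Advance to the shut position, then press in small steps, watching for the stop.

Emit:
send_rows:
  plan:
    - [[0.6, 0, 0, 0, 0, 0], [1.2, 0, 0, 0, 0, 0], [1.6, 0, 0, 0, 0, 0], [1.9, 0, 0, 0, 0, 0], [2.1, 0, 0, 0, 0, 0], [2.1, 0, 0, 0, 0, 0]]

```text
clock: 56.22
tool_pos: [0.5828, -0.1921, 0.0411]
orientation: [180.0, 0.2, -15.3]
force: [-6.6, 2.5, 2.7]
opening: 0.0003
gripper_force: 3.5
```

Emit:
send_rows:
  plan:
    - [[0.2, 0, 0, 0, 0, 0], [0.2, 0, 0, 0, 0, 0], [0.2, 0, 0, 0, 0, 0]]

```text
clock: 56.47
tool_pos: [0.5846, -0.1925, 0.0411]
orientation: [180.0, 0.2, -15.3]
force: [-7.5, 1.7, 2.3]
opening: 0.0005
gripper_force: 3.5
```

Emit:
send_rows:
  plan:
    - [[0.2, 0, 0, 0, 0, 0], [0.2, 0, 0, 0, 0, 0], [0.2, 0, 0, 0, 0, 0]]

```text
clock: 56.72
tool_pos: [0.5864, -0.1931, 0.0411]
orientation: [180.0, 0.2, -15.3]
force: [-6.8, 1.5, 3.4]
opening: 0.0004
gripper_force: 3.6
```

```bash
python3 - <<'E'
from h import *
plan([[(*cab(-.143),.043,A)]])
E
```

```text
now [ 0.5864 -0.1931  0.0411] [179.98   0.19 -15.31] t 56.7 open 0.0004 gf 3.6 F [-6.8  1.5  3.4]
[0.12, 0.03, -0.19, 0.02, 0.19, -0.01] rows 0.1
-
```

Emit:
send_rows:
  plan:
    - [[0.2, 0, 0, 0, 0, 0], [0.2, 0, 0, 0, 0, 0], [0.2, 0, 0, 0, 0, 0]]

```text
clock: 56.97
tool_pos: [0.5883, -0.1936, 0.0411]
orientation: [180.0, 0.2, -15.3]
force: [-6.7, 2.2, 2.4]
opening: 0.0003
gripper_force: 3.7
```

Emit:
send_rows:
  plan:
    - [[0.1, 0, 0, 0, 0, 0], [0.1, 0, 0, 0, 0, 0], [0.1, 0, 0, 0, 0, 0]]

```text
clock: 57.22
tool_pos: [0.5887, -0.1937, 0.0411]
orientation: [180.0, 0.2, -15.3]
force: [-9.0, 4.1, 4.3]
opening: 0.0004
gripper_force: 4.8
```

Emit:
send_rows:
  plan:
    - [[0.1, 0, 0, 0, 0, 0], [0.1, 0, 0, 0, 0, 0], [0.1, 0, 0, 0, 0, 0]]

```text
clock: 57.47
tool_pos: [0.5887, -0.1937, 0.0411]
orientation: [180.0, 0.3, -15.3]
force: [-11.7, 5.8, 7.4]
opening: 0.0003
gripper_force: 6.6
```

Emit:
send_rows:
  plan:
    - [[-2, 0, 0, 0, 0, 0], [-5, 0, 0, 0, 0, 0], [-8, 0, 0, 0, 0, 0], [-11, 0, 0, 0, 0, 0], [-13, 0, -1, 0, 0, 0], [-13, 0, -5, 0, 0, 0], [-13, 0, -9, 0, 0, 0], [-13, 0, -12, 0, 0, 0]]

```text
clock: 58.13
tool_pos: [0.468, -0.1603, 0.1654]
orientation: [-180.0, -0.3, -15.2]
force: [0.8, -0.5, -0.4]
opening: 0.0006
gripper_force: 0.0
```

Emit:
send_rows:
  plan:
    - [[-6, 3, -1, 0, 0, 0], [-9, 7, -2, 0, 0, 0], [-12, 11, -2, 0, 0, 0], [-15, 15, -2, 0, 0, 0], [-17, 19, -2, 0, 0, 0], [-17, 22, -2, 0, 0, 0], [-17, 22, -2, 0, 0, 0], [-17, 22, -2, 0, 0, 0]]

```text
clock: 58.8
tool_pos: [0.2418, -0.3315, 0.1825]
orientation: [179.9, -0.1, -15.6]
force: [0.3, 0.3, 0.1]
opening: 0.0004
gripper_force: 0.0
```

Emit:
send_rows:
  plan:
    - [[0, 0, 0, 0, 0, 0], [0, 0, 0, 0, 0, 0], [0, 0, 0, 0, 0, 0], [0, 0, 0, 0, 0, 0], [0, 0, 0, 0, 0, 0], [0, 0, 0, 0, 0, 0], [0, 0, 0, 0, 0, 0], [0, 0, 0, 0, 0, 0]]

```text
clock: 59.47
tool_pos: [0.2449, -0.3272, 0.1818]
orientation: [180.0, -0.0, -15.2]
force: [-0.2, -0.5, -0.1]
opening: 0.0005
gripper_force: 0.0
```

```bash
python3 - <<'E'
from h import *
o=ctrl.get_obs(); print(o['clock'],o['tool_pos'],o['qvel'].round(1))
s=snap('top','t13.png'); print(panel(s,-.12,.12),'shut expected -.136'); print(*matblocks(s),sep='\n')
E
```

```text
59.4667 [ 0.2449402  -0.32719911  0.18182938] [-0.3 -0.  -0.1 -0.  -0.1 -0.1]
(np.float64(-0.1372), 7) shut expected -.136
(array([158., 240.]), 447.0, 257.9, 60.9, 25.2, 0.8)
(array([189., 241.]), 446.2, 179.3, 87.2, 22.2, -3.3)
(array([221., 191.]), 572.9, 97.5, 59.7, 22.7, 0.1)
(array([189., 193.]), 570.0, 180.7, 101.0, 25.9, -11.4)
```

View pics/t13.png

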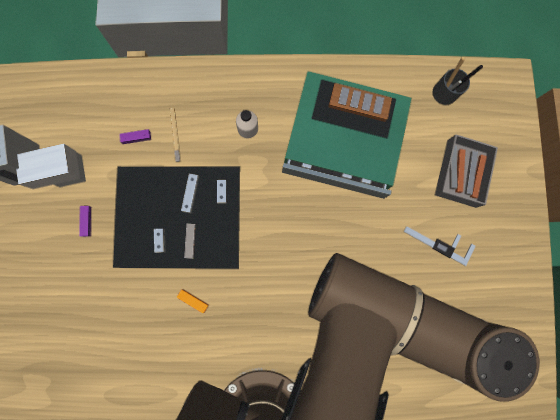

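The panel sits at its shut position (around px (335,180)), the mat holds only the odd blocks and oilstone, and the arm is clear.

```bash
python3 -c "
from h import *
s=snap('top'); print(panel(s,-.12,.12)); print(ctrl.close_job())"
```

```text
(np.float64(-0.1367), 9)
the job is handed in; nothing more can be done
None
```

The job is handed in: the drawer is latched shut with the three 80 mm blocks in nests 0, 1 and 3, and the 60 mm block from the drawer lies on the mat with the odd ones; the hand-in gave no verdict.

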